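Feed an agar plate to the inoculation turntable

ROBOT

A 6-joint arm with a two-finger parallel gripper is mounted at the origin on a cart in front of the work surface, level with it; the furniture and walls round the work are solid. World frame = base frame: x ahead of the robot, y to its left, z up, the work surface at z = 0. Lengths are in m, angles in rad, forces in N, time in s.
With the tool pointing down it reaches from about 0.35 to 0.975 m from the base axis. Payload 4.9 kg.
Tool frame: the origin (TCP) lies on the front face of the gripper's body, between the roots of the fingers; the fingertips stand 73 mm ahead of it and the grasp point (between the pads) lies 54 mm ahead of it (tip_extent is the distance from the TCP to the fingertips, in m); y points along the fingers, x is the direction in which the jaws open and shut, and the axes are right-handed (so a half turn about y gives the same grasp; the last joint's range is limited). The gripper opens to 85 mm and grips with 20 to 120 N. Pads are 22 mm wide; open, the fingers measure 114 mm over their backs; the gripper's body (76 mm by 85 mm) begins 54 mm behind the grasp point. The pads swing forward as they close: fully open they stand 13 mm farther back than shut.
Start: joints at [1.099, 0.053, 1.613, -0, 1.476, -0.119], TCP at [0.216, 0.586, 0.304] pointing down, gripper open.
Joint ranges: [-3.01, 3.01], [-1.01, 2.22], [0.06, 2.58], [-1.02, 4.17], [0.09, 2.62], [-3.14, 3.14]. Speed limits (rad/s): [2.57, 2.57, 3.14, 3.14, 3.14, 3.14].

INTERFACE

Orientations are given as a unit quaternion [w, x, y, z].
In Python, from plant import state, grab_frame, camera_info, job_done, tip_extent gives the robot as it stands.
- The arm moves only by the tool carry_out, never from a script. Its argument "rows" is a list that holds one entry, the list of rows, each a list of 7 numbers: the turn, a rotation vector about the world's x, y, z as a fraction of full scale, then the shift along the world's x, y, z as a fraction of full scale, then the finger opening in mm, from 0 to 85.4. A call has 1 to 5 rows; each row shifts and turns the commanded pose from where the row before left it; what a row does not reach is not made up. Full scale, the value 1, is 40 mm for a shift and 4 degrees for a turn. A row lasts 1/10 s, in which the tool goes at most 50 mm and 8.59 degrees, less where a joint would pass 70% of its speed; a pose out of reach is approached as far as the arm can. A call with a number of a shift or a turn outside -1 to 1 is refused whole. A call with a gripper value outside its range is refused whole. The fingers move at their own pace and stop on an object; the grip force is fixed at half the most. Time passes only in rows, so rows that do not move let the fingers close. It gives the time, the measured TCP pose, the force and the opening at its end, in the units of the state.
- state(): the state, without advancing time (a new reading comes with each control period).
- grab_frame(name): name is "scene" or "top" or "wrist"; returns the picture (480x640x3 uint8, blue, green, red); there is no depth.
- camera_info(name): a dict with "intrinsics" (3x3 intrinsics, pixels), "k1" (the pictures are not rectified: a ray, as slopes to the right and down, at radius r is drawn at 1 + k1 r^2 times it, then the intrinsics apply), "xyz" and "rotation" of the camera in the world; the wrist camera has in their place "tool_from_camera" (4x4, takes a point from camera to tool coordinates, whose origin is the TCP and whose axes are the tool frame's). Camera axes: x right, y down, z forward; pixel columns grow to the right and rows downward; lengths in m; the calibration is good to about 2 mm. A picture is of the moment at which its call begins: read the wrist's pose just before it. camera_info takes no time and is no camera call.
- job_done(): hands the job in, once; it reports no verdict.
The state is a dict: "time": time; "joint_pos": joint angles; "joint_vel": joint speeds; "joint_efforts": joint torques, N m; "tool_pos": TCP position; "tool_rot": TCP orientation; "contact_force": force on the tool from outside, world axes, zero at the start; "ft_torque": the same for the moment, N m; "gripper_width": opening from 0.0 (shut) to 1.0 (fully open).
Only numpy, scipy, OpenCV 4.12 (cv2) and the standard library are available. Lean on these libraries where they do the work, as an engineer would, in place of code of your own. Each camera call takes 0.05 s, during which the arm holds its last target.

TASK

Feed one agar plate out of the plate dispenser: swing its sprung lever all the way to the stop, then let it come back home so that the stack drops. Then take the fed plate off the outlet ledge, carry it level, and set it down gently in the recess of the inoculation turntable, lid up and lying flat. Leave the other plates in the magazine and the things round about where they are.

Things in the scene. Friction and masses are not known exactly. Their poses are not given: they have to be found in the camera images.
- dispenser: Plate dispenser, fixed: grey base plate, clear upright tube (magazine) with four agar plates, sweep lever, outlet ledge. Origin on the lever's vertical pivot axis at worktop height; z up. Seen from the origin, 105 mm off: magazine axis at +30 deg from x (towards y), outlet at -30 deg, lever handle at 210 deg (home) to 147 deg (stop). Hub, arm, ledge and base lie below 53 mm.
- lever (a joint): Lever angle about the vertical pivot (rad): 0 home, 1.10 at the stop, growing clockwise seen from above. A spring brings it home in about 0.6 s when let go; the handle takes 2.7 N off home, 5.5 N at the stop. Beyond the pivot it carries a white sector, reaching 141 mm, that slides the lowest plate to the ledge and holds up the stack; only a full stroke clears the step down to the ledge.
- handle (a point): Middle of the lever's upright red handle, 78 mm above the worktop. The handle is a round knob about 19 mm in diameter (21 mm near the top), from 51 to 105 mm above the worktop, on an arm whose top is at 46 mm; free all round and from above.
- magazine (a point): On the magazine axis at the deck, 24 mm above the worktop, where the underside of the lowest plate lies. The clear tube, 70 mm outer diameter (77 mm at its collar), stands 42 to 106 mm above the worktop; a post 94 mm high holds it, 158 mm from the pivot. When the lever is home again the next plate drops to the deck. The white sector's top is at 38 mm.
- outlet (a point): Middle of the outlet ledge's upper face, 20 mm above the worktop; the fed plate comes to lie within about 5 mm of it. The ledge is 40 mm wide along the line from the pivot, so the plate overhangs it by 10 mm on both sides; the base plate's top there is at 16 mm. A lip 5 mm high closes its far end. Axes as the dispenser's.
- plate_1: The lowest agar plate, the one to feed: clear lidded dish with amber agar, 60 mm in diameter, 16 mm high, 30 g, lid fixed. Origin at the centre of its underside, z up through the lid.
- plate_2: The second plate from below, same kind. It drops to the magazine point when the lever is back home.
- plate_3: The third plate from below, same kind.
- plate_4: The top plate, same kind.
- turntable: Inoculation turntable, fixed to the worktop: grey foot 104 mm in diameter with a round metal platter, 82 mm in diameter, that turns freely. The platter carries a low ring round a recess 68 mm in diameter for the plate. Origin at the centre of its underside.
- seat (a point): Centre of the recess floor on the turntable, 33 mm above the worktop, where the centre of the plate's underside belongs. The ring round it is 4 mm wide and 3 mm high (top at 36 mm above the worktop).
- beaker: Loose 250 ml glass beaker, 78 x 72 mm, 92 mm high; leave alone. Origin at the centre of its underside.
- flask: Loose stoppered conical flask, 75 mm in diameter, 114 mm high; leave alone. Origin at the centre of its underside.
- marker: Loose white marker pen with a red cap, 126 mm long, lying; leave alone. Origin at the centre of its underside.
- timer: Loose white lab timer, 62 x 66 x 18 mm, lying; leave alone. Origin at the centre of its underside.
Not all that is in view belongs to the job. Several things have the shape of the turntable; the one meant has the colours described above. Leave any blue look-alike of the plate_4 alone.

How it is judged:
On the way, in this order (a step that is already met when the one before it is completed fails the run):
1. the lever is swung to its stop (past 1.05 rad) (value of joint lever above 1.05 rad), for 0.05 s.
2. the lever is back home, the lowest plate lies flat on the outlet ledge and the next one has dropped to the deck (value of joint lever below 0.05 rad and horizontal distance between plate_1 and outlet below 0.012 m and z of plate_1 in the frame of outlet below 0.002 m and angle between plate_1's own z axis and vertical below 0.05 rad and z of plate_2 in the frame of magazine below 0.003 m), for 0.2 s.
At the end, for the whole second after the job is handed in: The fed plate lies flat (0.04 rad) and at rest in the turntable recess, centre within 6 mm, underside within 2 mm of its floor; the lever is home (below 0.05 rad); plate 2 is down on the magazine deck (within 3 mm), plates 2 to 4 within 10 mm of the magazine axis (horizontal distance between plate_1 and seat below 0.006 m and z of plate_1 in the frame of seat between -0.002 and 0.002 m and angle between plate_1's own z axis and vertical below 0.04 rad and linear speed of plate_1 below 0.02 m/s and value of joint lever below 0.05 rad and horizontal distance between each of plate_2, plate_3, plate_4 and magazine below 0.01 m and z of plate_2 in the frame of magazine below 0.003 m); the robot touches nothing.
It fails at once if a second plate is fed out of the magazine (horizontal distance between any of plate_2, plate_3, plate_4 and magazine above 0.02 m).
It fails at once if the fed plate is tipped by more than about 23 degrees (angle between plate_1's own z axis and vertical above 0.4 rad).
It fails at once if the fed plate is dropped or slammed on to the turntable (faster than 0.45 m/s just above it) (linear speed of plate_1 above 0.45 m/s and horizontal distance between plate_1 and seat below 0.03 m and z of plate_1 in the frame of seat below 0.03 m).
It fails at once if the beaker, flask, marker or timer is moved by more than 30 mm (distance of any of beaker, flask, marker, timer from where it was at the start of the episode above 0.03 m).
It also fails if it takes over 67 s, if anything falls off the work surface, if the arm or the gripper's body presses on something with over 40 N, if the wrist force passes 120 N, or if a joint passes its speed limit or range.

## Working session

There is one attempt and no reset: what is moved stays moved. The work goes in short steps, Python scripts to look and compute and a tool call to move; the robot and the scene stay as the last step left them, time stands still between calls to the robot, and variables do not carry over. Pictures are saved under pics/ and viewed, and the job is handed in when it is done.

Besides the shell and the picture viewer there is one more tool, called after "Call:" in YAML: its name, and indented under it one key for each argument. carry_out: Moves the arm, as the interface text tells. Shift numbers are shares of 40 mm and turn numbers shares of 4 degrees, none past 1 either way. Its arguments: {"type":"object","properties":{"rows":{"type":"array"}},"required":["rows"]}

```bash
ls; mkdir -p pics; cat > h.py <<'E'
import numpy as np, cv2, json
from plant import state, grab_frame, camera_info, job_done, tip_extent
E
python3 - <<'E'
from h import *
s=state();print(s)
print(tip_extent() if callable(tip_extent) else tip_extent)
for n in("scene","top","wrist"):
    print(n,camera_info(n)); cv2.imwrite(f"pics/{n}0.png",grab_frame(n))
E
```

```text
pics
{'time': 0.0, 'joint_pos': array([ 1.09898534e+00,  5.33786871e-02,  1.61436643e+00,  6.97173855e-06,
        1.47601203e+00, -1.18995820e-01]), 'joint_vel': array([-0.00117059,  0.00058607, -0.00110421,  0.001314  ,  0.00097379,
       -0.00114578]), 'joint_efforts': array([ 1.06839427e-03, -3.93669176e+01, -3.70178568e+01, -3.08228289e-05,
        7.05790822e-03, -6.82876518e-06]), 'tool_pos': array([0.2157293 , 0.5860539 , 0.30260607]), 'tool_rot': array([-0.57962908,  0.58034505,  0.40381642, -0.40516917]), 'contact_force': array([-0.9223631 ,  0.60414507, -0.07352581]), 'ft_torque': array([-0.02046842, -0.02993081,  0.01303778]), 'gripper_width': 1.0029221846030314}
0.0726
scene {'intrinsics': array([[517.83757575,   0.        , 310.99219344],
       [  0.        , 517.83757575, 236.32876789],
       [  0.        ,   0.        ,   1.        ]]), 'k1': 0.04900909653223865, 'xyz': array([-0.09162714, -0.60215293,  0.74784013]), 'rotation': array([-0.40622105,  0.83091596, -0.3466383 ,  0.15622103])}
top {'intrinsics': array([[533.48676824,   0.        , 309.38147095],
       [  0.        , 533.48676824, 243.83438965],
       [  0.        ,   0.        ,   1.        ]]), 'k1': -0.10342299462831372, 'xyz': array([ 0.38231303, -0.01350078,  1.41270095]), 'rotation': array([ 0.02919665, -0.70168345,  0.71120803, -0.03116141])}
wrist {'intrinsics': array([[385.46691414,   0.        , 320.24176391],
       [  0.        , 385.46691414, 232.63891908],
       [  0.        ,   0.        ,   1.        ]]), 'k1': -0.01783920280611845, 'tool_from_camera': array([[ 9.99999646e-01,  8.24926328e-04,  1.66563978e-04,
        -5.26464978e-05],
       [ 9.12375078e-05, -3.03021296e-01,  9.52983780e-01,
        -7.08595618e-02],
       [ 8.36613844e-04, -9.52983428e-01, -3.03021264e-01,
         7.79943708e-02],
       [ 0.00000000e+00,  0.00000000e+00,  0.00000000e+00,
         1.00000000e+00]])}
```

View pics/scene0.png

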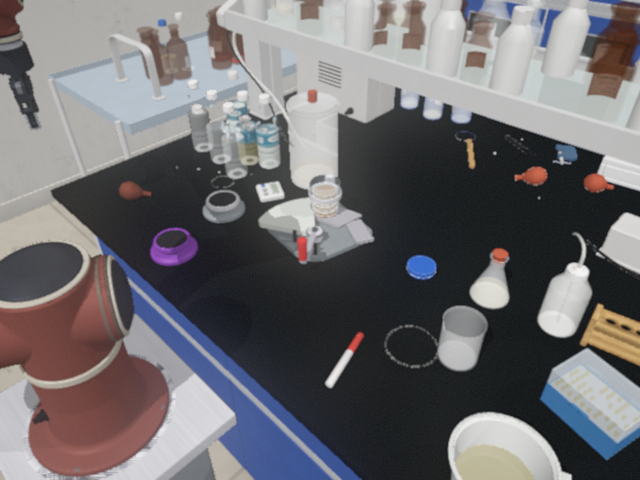

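View pics/top0.png

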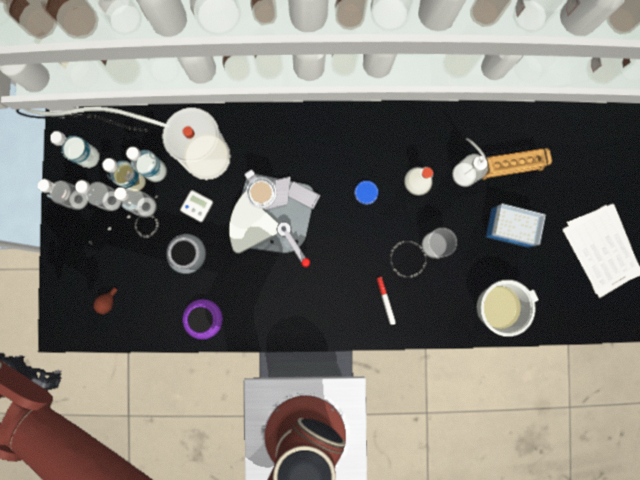

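View pics/wrist0.png

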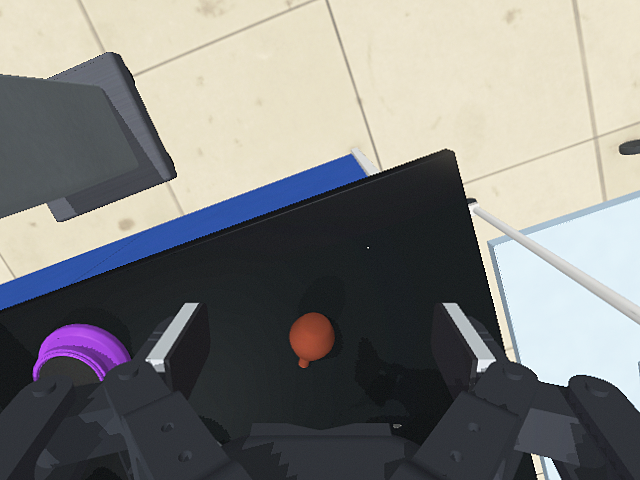

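```bash
cat >> h.py <<'E'
from scipy.spatial.transform import Rotation as R
def Rq(q): return R.from_quat([q[1],q[2],q[3],q[0]]).as_matrix()
def campose(n,st=None):
    c=camera_info(n)
    if n!="wrist": return c,Rq(c["rotation"]),np.array(c["xyz"])
    T=c["tool_from_camera"]; Rt=Rq(st["tool_rot"])
    return c,Rt@T[:3,:3],Rt@T[:3,3]+st["tool_pos"]
def ray(n,px,st=None):
    c,Rc,p=campose(n,st);K=c["intrinsics"]
    d=np.array([(px[0]-K[0,2])/K[0,0],(px[1]-K[1,2])/K[1,1]]);u=d.copy()
    for _ in range(20): u=d/(1+c["k1"]*(u@u))
    v=Rc@np.array([u[0],u[1],1]);return p,v/np.linalg.norm(v)
def onz(n,px,z,st=None):
    p,v=ray(n,px,st);return p+v*(z-p[2])/v[2]
def tri(rs):
    A=sum(np.eye(3)-np.outer(v,v) for p,v in rs);b=sum((np.eye(3)-np.outer(v,v))@p for p,v in rs)
    x=np.linalg.solve(A,b);return x,[np.linalg.norm(np.cross(x-p,v)) for p,v in rs]
def proj(n,X,st=None):
    c,Rc,p=campose(n,st);K=c["intrinsics"];q=Rc.T@(np.array(X)-p);u=q[:2]/q[2];u=u*(1+c["k1"]*(u@u))
    return K[:2,:2]@u+K[:2,2]
def crop(src,dst,x,y,w,h,k):
    im=cv2.imread(src)[y:y+h,x:x+w];cv2.imwrite(dst,cv2.resize(im,None,fx=k,fy=k,interpolation=cv2.INTER_CUBIC))
E
python3 - <<'E'
from h import *
crop("pics/top0.png","pics/top0c.png",150,165,190,140,4)
crop("pics/scene0.png","pics/scene0c.png",190,160,200,120,4)
E
```

```text
(no output)
```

View pics/top0c.png

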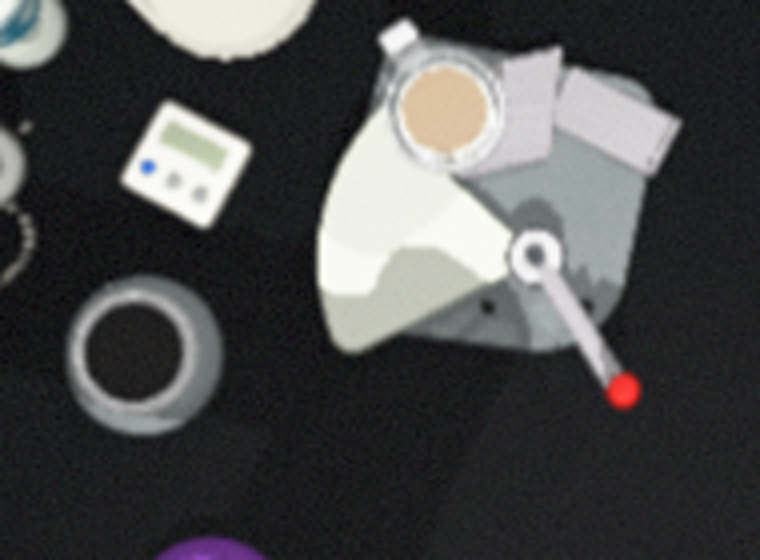

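View pics/scene0c.png

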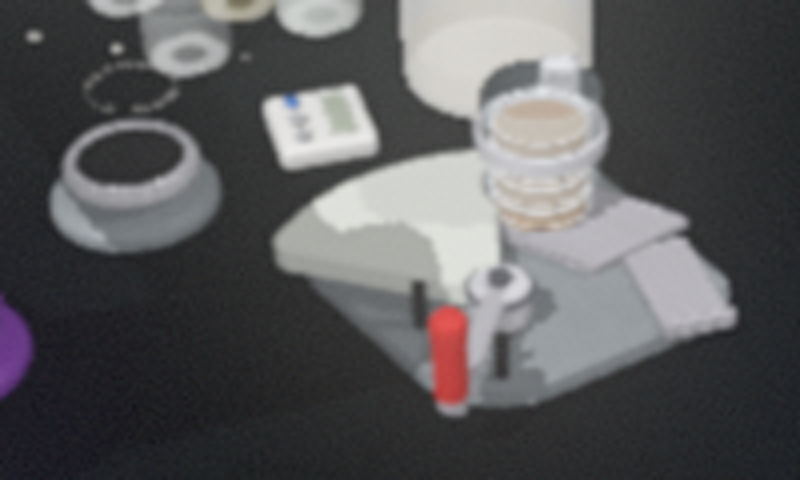

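```bash
python3 - <<'E'
from h import *
def T(x,y): return (x/4+150,y/4+165)
def S(x,y): return (x/4+190,y/4+160)
piv=onz("top",T(535,255),.053); han=onz("top",T(623,390),.105); mag=onz("top",T(446,110),.106)
ring=onz("top",T(133,349),.036); hub2=onz("scene",S(500,280),.053); ring2=onz("scene",S(131,163),.036)
han2=onz("scene",S(449,312),.105)
for n,v in dict(piv=piv,hub2=hub2,han=han,han2=han2,mag=mag,ring=ring,ring2=ring2).items(): print(n,v.round(4))
print("tri handle",tri([ray("top",T(623,390)),ray("scene",S(449,313))]))
print("tri hub",tri([ray("top",T(535,255)),ray("scene",S(500,278))]))
print("tri ring",tri([ray("top",T(133,349)),ray("scene",S(131,163))]))
for a,b in((piv,han),(piv,mag)):
    d=(b-a)[:2];print(np.linalg.norm(d),np.degrees(np.arctan2(d[1],d[0])))
print("ledge",onz("top",T(617,119),.020),onz("top",T(660,148),.02))
s=state();print(Rq(s["tool_rot"]).round(3))
E
```

```text
piv [0.5384 0.0471 0.053 ]
hub2 [0.5356 0.0414 0.053 ]
han [ 0.4484 -0.0084  0.105 ]
han2 [ 0.4527 -0.0068  0.105 ]
mag [0.6236 0.0992 0.106 ]
ring [0.4825 0.3101 0.036 ]
ring2 [0.4781 0.3018 0.036 ]
tri handle (array([ 0.44909   , -0.00909795,  0.10757672]), [np.float64(0.0011038332400565127), np.float64(0.0011038332400565157)])
tri hub (array([0.53950329, 0.04667949, 0.0492671 ]), [np.float64(0.0009351223883333606), np.float64(0.000935122388333598)])
tri ring (array([0.48352809, 0.31154176, 0.02864069]), [np.float64(0.0005458889024639498), np.float64(0.0005458889024639982)])
0.10572790903479336 -148.33625275918104
0.09991477336933788 31.430716036572267
ledge [ 0.6318756  -0.00638996  0.02      ] [ 0.61211202 -0.03451868  0.02      ]
[[ 0.346 -0.001 -0.938]
 [ 0.938 -0.001  0.346]
 [-0.002 -1.     0.   ]]
```

Call:
carry_out:
  rows:
    - [[0,0,0.72,0.76,-0.98,0,85],[0,0,0.72,0.76,-0.98,0,85],[0,0,0.72,0.76,-0.98,0,85],[0,0,0.72,0.76,-0.98,0,85],[0,0,0.72,0.76,-0.98,0,85]]

```text
time: 0.65
tool_pos: [0.3686, 0.3888, 0.3036]
tool_rot: [-0.524, 0.524, 0.475, -0.475]
contact_force: [0.0, 1.3, -0.6]
gripper_width: 0.995
```

Call:
carry_out:
  rows:
    - [[0,0,0.72,0.76,-0.98,0,85],[0,0,0.72,0.76,-0.98,0,85],[0,0,0,0,0,0,85],[0,0,0,0,0,0,85]]

```text
time: 1.05
tool_pos: [0.4291, 0.3112, 0.3036]
tool_rot: [0.501, -0.501, -0.499, 0.499]
contact_force: [-0.3, 0.8, -0.1]
gripper_width: 0.998
```

```bash
python3 - <<'E'
from h import *
s=state();im=grab_frame("wrist");cv2.imwrite("pics/w1.png",im);import pickle;pickle.dump(s,open("w1.pkl","wb"))
print(s["tool_pos"],Rq(s["tool_rot"]).round(3),s["time"])
E
```

```text
[0.42913862 0.31124969 0.30357843] [[ 0.004 -0.001 -1.   ]
 [ 1.     0.     0.004]
 [ 0.    -1.     0.001]] 1.05
```

View pics/w1.png

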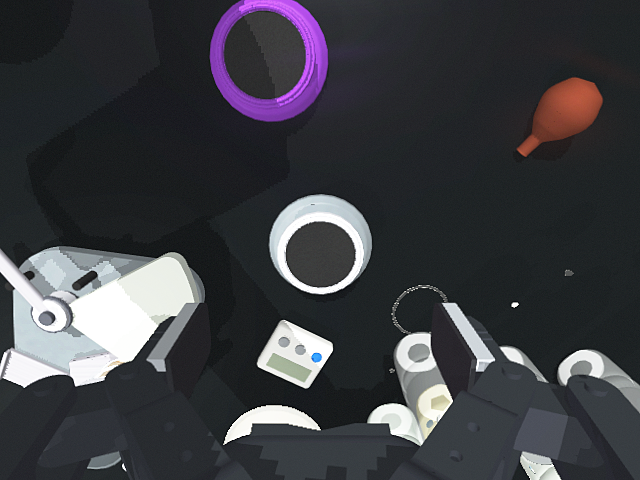

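```bash
python3 - <<'E'
from h import *
import pickle;s=pickle.load(open("w1.pkl","rb"))
crop("pics/w1.png","pics/w1c.png",260,185,120,120,5)
for px in((320,252),(320,253.5)): print(onz("wrist",px,.036,s),onz("wrist",px,.033,s))
print(onz("wrist",(49,316),.053,s))
print(tri([ray("wrist",(320,253),s),ray("top",(183.25,252.25)),ray("scene",(222.75,200.75))]))
E
```

```text
[0.47753217 0.31105798 0.036     ] [0.47865169 0.3110529  0.033     ]
[0.47903117 0.31105302 0.036     ] [0.48016398 0.31104789 0.033     ]
[0.53533182 0.05360642 0.053     ]
(array([0.48278743, 0.31126309, 0.0285417 ]), [np.float64(0.0013762202984465381), np.float64(0.0006757325821259238), np.float64(0.0010909529823685494)])
```

View pics/w1c.png

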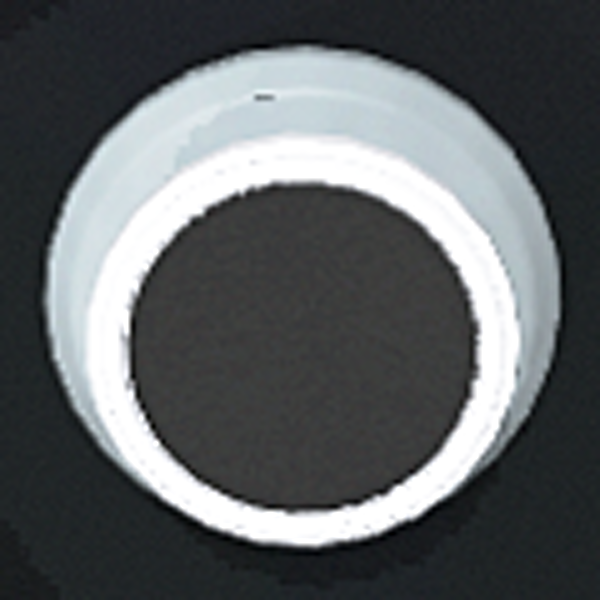

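Call:
carry_out:
  rows:
    - [[0,0,0,0,-1,0,40],[0,0,0,0,-1,0,40],[0,0,0,0,-1,0,40],[0,0,0,0,-1,0,40],[0,0,0,0,-1,0,40]]

```text
time: 1.6
tool_pos: [0.428, 0.1124, 0.3039]
tool_rot: [-0.499, 0.499, 0.501, -0.501]
contact_force: [0.5, -0.2, 0.1]
gripper_width: 0.47
```

Call:
carry_out:
  rows:
    - [[0,0,0,0,-1,0,40],[0,0,0,0,-1,0,40],[0,0,0,0,-0.5,0,40],[0,0,0,0,0,0,40],[0,0,0,0,0,0,40]]

```text
time: 2.1
tool_pos: [0.4287, 0.0133, 0.3038]
tool_rot: [-0.5, 0.5, 0.5, -0.5]
contact_force: [-0.2, -0.5, -0.3]
gripper_width: 0.465
```

```bash
python3 - <<'E'
from h import *
s=state();im=grab_frame("wrist");cv2.imwrite("pics/w2.png",im);import pickle;pickle.dump(s,open("w2.pkl","wb"))
print(s["tool_pos"],Rq(s["tool_rot"]).round(3),s["time"],s["gripper_width"])
E
```

```text
[0.42867486 0.01326269 0.30382758] [[-0.    -0.    -1.   ]
 [ 1.     0.001 -0.   ]
 [ 0.001 -1.     0.   ]] 2.1 0.46488379291721726
```

View pics/w2.png

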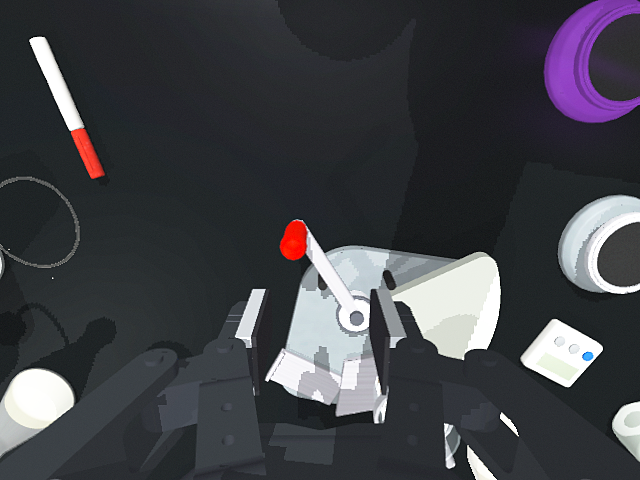

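```bash
python3 - <<'E'
from h import *
import pickle;s=pickle.load(open("w2.pkl","rb"))
crop("pics/w2.png","pics/w2c.png",260,205,140,140,5)
print(onz("wrist",(293,247),.105,s),onz("wrist",(355,316),.053,s))
print(tri([ray("wrist",(293,247),s),ray("top",(305.75,262.5)),ray("scene",(302.25,238))]))
print(tri([ray("wrist",(355,317),s),ray("top",(283.75,228.75)),ray("scene",(315,229.5))]))
E
```

```text
[ 0.44762446 -0.00665844  0.105     ] [0.53525533 0.0464362  0.053     ]
(array([ 0.44873043, -0.0079987 ,  0.10673138]), [np.float64(0.002161777839327142), np.float64(0.0005737718118477442), np.float64(0.0022945176818117987)])
(array([0.53933876, 0.0468054 , 0.04888458]), [np.float64(0.0005705093955105749), np.float64(0.0007097433209808102), np.float64(0.0012014579661024079)])
```

View pics/w2c.png

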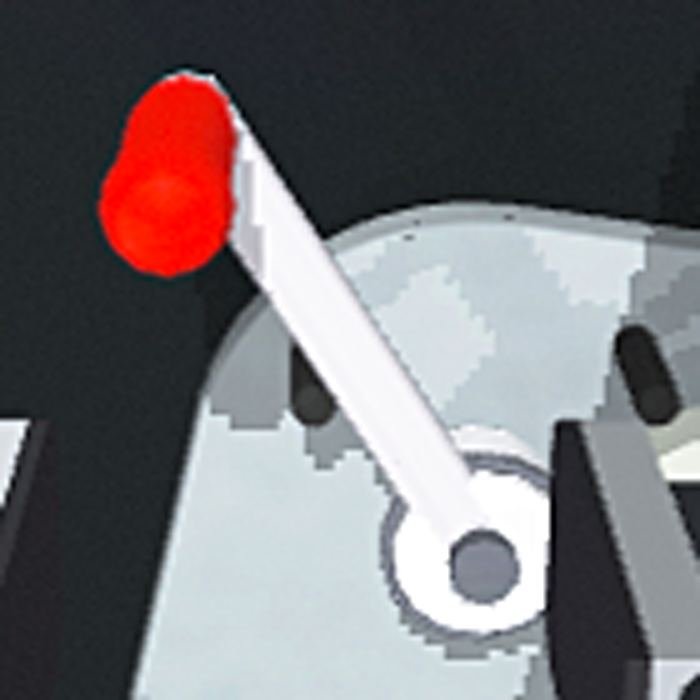

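Call:
carry_out:
  rows:
    - [[0,0,0,0.25,-0.26,-0.5,40],[0,0,0,0.25,-0.26,-0.5,40],[0,0,0,0,0,-0.7,40],[0,0,0,0,0,0,40],[0,0,0,0,0,0,40]]

```text
time: 2.65
tool_pos: [0.4486, -0.0075, 0.2358]
tool_rot: [0.5, -0.499, -0.5, 0.5]
contact_force: [-0.4, 0.2, 0.5]
gripper_width: 0.472
```

```bash
python3 - <<'E'
from h import *
s=state();im=grab_frame("wrist");cv2.imwrite("pics/w3.png",im)
print(s["tool_pos"],Rq(s["tool_rot"]).round(3),s["time"],s["gripper_width"])
E
```

```text
[ 0.44857323 -0.00746832  0.23581376] [[-0.001 -0.001 -1.   ]
 [ 1.     0.    -0.001]
 [ 0.    -1.     0.001]] 2.65 0.4724531192917362
```

View pics/w3.png

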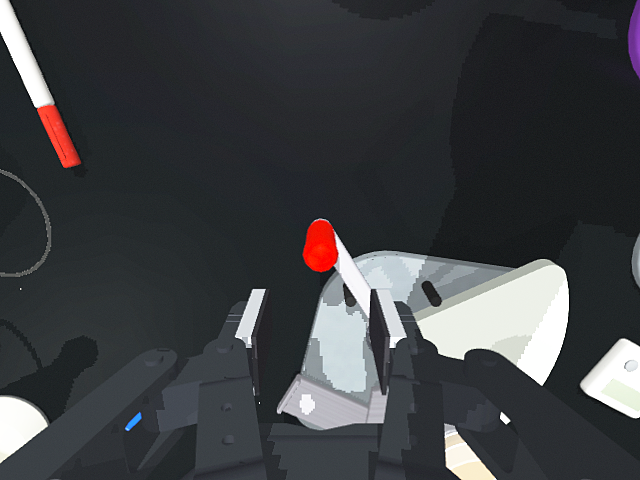

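Call:
carry_out:
  rows:
    - [[0,0,0,0,0,-0.9,40],[0,0,0,0,0,-0.9,40],[0,0,0,0,0,-0.8,40],[0,0,0,0,0,0,40]]

```text
time: 3.1
tool_pos: [0.4466, -0.0078, 0.1291]
tool_rot: [0.502, -0.498, -0.499, 0.501]
contact_force: [0.0, -0.3, 0.4]
gripper_width: 0.47
```

```bash
python3 - <<'E'
from h import *
s=state();cv2.imwrite("pics/w4.png",grab_frame("wrist"));cv2.imwrite("pics/s4.png",grab_frame("scene"))
crop("pics/s4.png","pics/s4c.png",230,140,160,120,5)
print(s["tool_pos"],s["contact_force"],s["time"])
# plan: theta per row
piv=np.array([.538,.0468]);p0=np.array([.4485,-.0075])-piv
for t in range(0,72,7):
    a=-np.radians(t);c=np.array([[np.cos(a),-np.sin(a)],[np.sin(a),np.cos(a)]])@p0+piv; print(t,c.round(4))
E
```

```text
[ 0.44659483 -0.00782212  0.12912896] [ 0.01531654 -0.34793951  0.40459034] 3.1
0 [ 0.4485 -0.0075]
7 [0.4425 0.0038]
14 [0.438  0.0158]
21 [0.435  0.0282]
28 [0.4335 0.0409]
35 [0.4335 0.0537]
42 [0.4352 0.0663]
49 [0.4383 0.0787]
56 [0.4429 0.0906]
63 [0.449  0.1019]
70 [0.4564 0.1123]
```

View pics/w4.png

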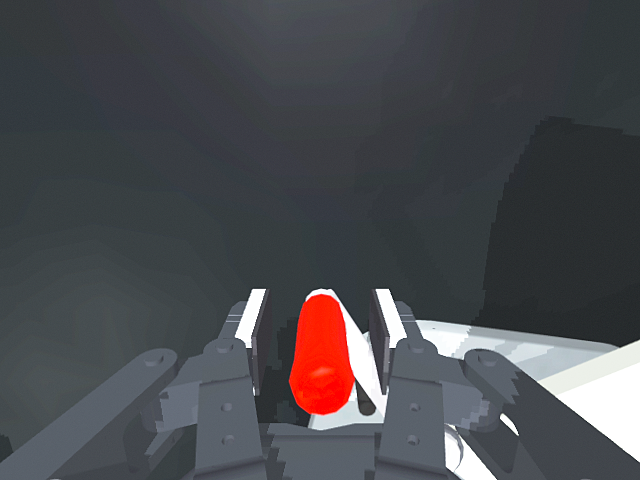

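View pics/s4c.png

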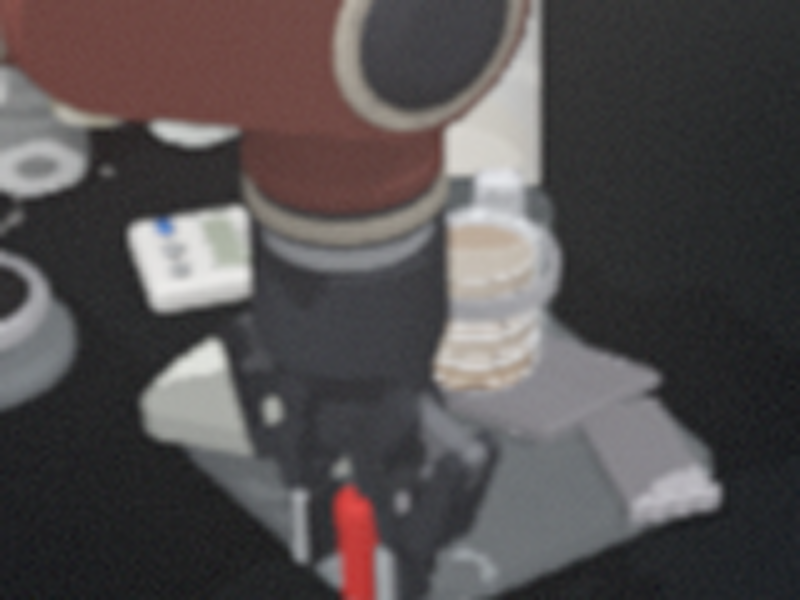

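Call:
carry_out:
  rows:
    - [[0,0,0,0,0,0,26],[0,0,0,0,0,0,26],[0,0,0,-0.08,0.2,0,26],[0,0,0,-0.08,0.16,0,26],[0,0,0,-0.06,0.15,0,26]]

```text
time: 3.7
tool_pos: [0.4402, 0.0108, 0.1335]
tool_rot: [-0.499, 0.501, 0.499, -0.501]
contact_force: [-3.7, -7.9, 5.6]
gripper_width: 0.303
```

Call:
carry_out:
  rows:
    - [[0,0,0,-0.05,0.15,0,26],[0,0,0,-0.04,0.15,0,26],[0,0,0,-0.03,0.16,0,26],[0,0,0,-0.02,0.16,0,26],[0,0,0,-0.01,0.16,0,26]]

```text
time: 4.2
tool_pos: [0.4327, 0.0422, 0.132]
tool_rot: [0.5, -0.5, -0.498, 0.502]
contact_force: [-4.7, -9.1, 1.8]
gripper_width: 0.304
```

Call:
carry_out:
  rows:
    - [[0,0,0,0,0.16,0,26],[0,0,0,0,0.16,0,26],[0,0,0,0.02,0.16,0,26],[0,0,0,0.02,0.16,0,26],[0,0,0,0.04,0.16,0,26]]

```text
time: 4.7
tool_pos: [0.4355, 0.0746, 0.1313]
tool_rot: [0.5, -0.5, -0.498, 0.502]
contact_force: [-4.7, -6.3, -0.3]
gripper_width: 0.305
```

Call:
carry_out:
  rows:
    - [[0,0,0,0.04,0.15,0,26],[0,0,0,0.05,0.15,0,26],[0,0,0,0.06,0.15,0,26],[0,0,0,0.07,0.14,0,26],[0,0,0,0.07,0.14,0,26]]

```text
time: 5.2
tool_pos: [0.447, 0.1037, 0.1311]
tool_rot: [0.501, -0.5, -0.498, 0.502]
contact_force: [-4.2, -6.7, -1.5]
gripper_width: 0.306
```

Call:
carry_out:
  rows:
    - [[0,0,0,0.06,0.1,0,26],[0,0,0,0.03,0.06,0,26],[0,0,0,0,0,0,26]]

```text
time: 5.5
tool_pos: [0.4493, 0.1072, 0.1306]
tool_rot: [0.499, -0.5, -0.495, 0.506]
contact_force: [-10.9, -21.4, 5.5]
gripper_width: 0.304
```

```bash
python3 - <<'E'
from h import *
s=state();cv2.imwrite("pics/w5.png",grab_frame("wrist"));cv2.imwrite("pics/t5.png",grab_frame("top"));cv2.imwrite("pics/s5.png",grab_frame("scene"))
a=cv2.resize(cv2.imread("pics/s5.png")[140:260,230:390],None,fx=2.5,fy=2.5,interpolation=cv2.INTER_CUBIC)
b=cv2.resize(cv2.imread("pics/t5.png")[165:285,190:350],None,fx=2.5,fy=2.5,interpolation=cv2.INTER_CUBIC)
cv2.imwrite("pics/st5.png",np.hstack([a,b]))
print(s["tool_pos"],s["contact_force"],s["time"])
E
```

```text
[0.44925662 0.10723981 0.13060876] [-10.91399451 -21.38079808   5.52394877] 5.5
```

View pics/w5.png

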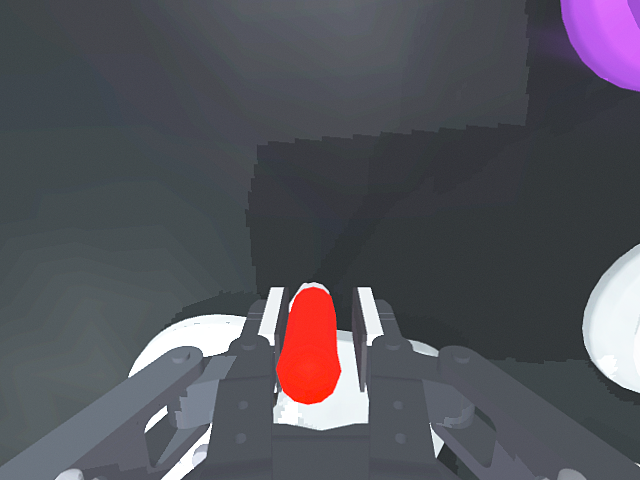

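View pics/st5.png

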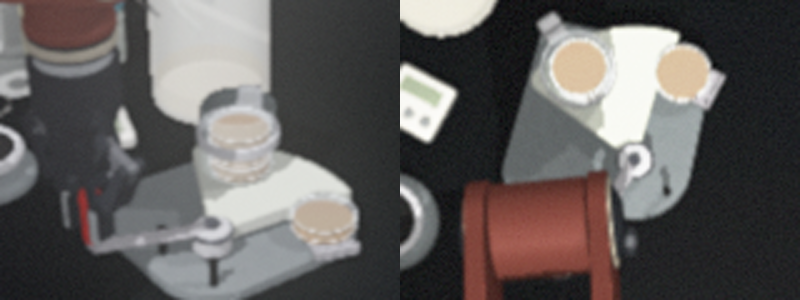

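Call:
carry_out:
  rows:
    - [[0,0,0,-0.17,-0.35,0,26],[0,0,0,-0.15,-0.3,0,26],[0,0,0,-0.1,-0.3,0,26],[0,0,0,-0.06,-0.31,0,26],[0,0,0,-0.02,-0.31,0,26]]

```text
time: 6.15
tool_pos: [0.4324, 0.0469, 0.1324]
tool_rot: [-0.5, 0.5, 0.5, -0.499]
contact_force: [0.0, -1.3, 0.0]
gripper_width: 0.304
```

Call:
carry_out:
  rows:
    - [[0,0,0,0.01,-0.31,0,26],[0,0,0,0.06,-0.31,0,26],[0,0,0,0.1,-0.3,0,26],[0,0,0,0.12,-0.29,0,26],[0,0,0,0.12,-0.25,0,30]]

```text
time: 6.65
tool_pos: [0.4492, -0.0117, 0.1318]
tool_rot: [0.5, -0.5, -0.5, 0.5]
contact_force: [1.2, 0.4, 0.0]
gripper_width: 0.349
```

Call:
carry_out:
  rows:
    - [[0,0,0,0,0,0,40],[0,0,0,0,0,0,40]]

```text
time: 6.85
tool_pos: [0.4489, -0.0108, 0.1318]
tool_rot: [0.501, -0.5, -0.5, 0.5]
contact_force: [0.9, -0.1, 0.2]
gripper_width: 0.468
```

```bash
python3 - <<'E'
from h import *
s=state();cv2.imwrite("pics/w6.png",grab_frame("wrist"));cv2.imwrite("pics/t6.png",grab_frame("top"));cv2.imwrite("pics/s6.png",grab_frame("scene"))
a=cv2.resize(cv2.imread("pics/s6.png")[140:260,230:390],None,fx=2.5,fy=2.5,interpolation=cv2.INTER_CUBIC)
b=cv2.resize(cv2.imread("pics/w6.png"),(400,300))
cv2.imwrite("pics/st6.png",np.hstack([a,b]))
print(s["tool_pos"],s["contact_force"],s["time"])
E
```

```text
[ 0.44885312 -0.01083963  0.13176457] [ 0.88458143 -0.09383241  0.19327954] 6.85
```

View pics/st6.png

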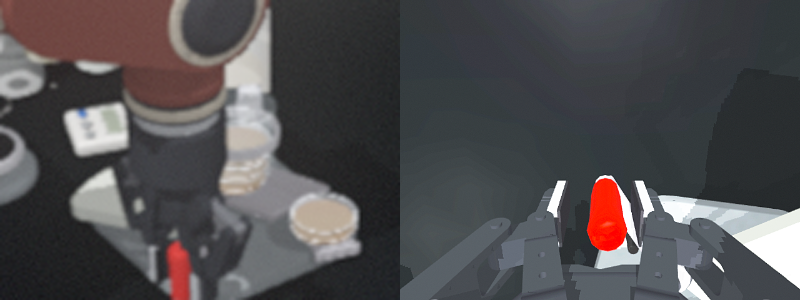

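Call:
carry_out:
  rows:
    - [[0,0,0,0,0,0.9,40],[0,0,0,0,0,0.9,40],[0,0,0.95,0,0,0.9,40],[0,0,0.95,0.2,0,0.9,85],[0,0,0.95,0.2,0,0.6,85]]

```text
time: 7.5
tool_pos: [0.4653, -0.0103, 0.3031]
tool_rot: [-0.446, 0.448, 0.549, -0.547]
contact_force: [0.4, -0.3, 0.6]
gripper_width: 0.792
```

Call:
carry_out:
  rows:
    - [[0,0,1,0.3,0,0,85],[0,0,1,0.3,0,0,85],[0,0,1,0.3,0,0,85],[0,0,1,0.3,0,0,85],[0,0,1,0.3,0,0,85]]

```text
time: 8.0
tool_pos: [0.525, -0.0101, 0.2997]
tool_rot: [-0.345, 0.345, 0.617, -0.617]
contact_force: [0.2, -0.1, -0.7]
gripper_width: 0.993
```

Call:
carry_out:
  rows:
    - [[0,0,1,0.3,0,0,85],[0,0,1,0.3,0,0,85],[0,0,1,0.3,0,0,85],[0,0,1,0.3,0,0,85],[0,0,1,0.3,0,0,85]]

```text
time: 8.5
tool_pos: [0.585, -0.0101, 0.2997]
tool_rot: [0.233, -0.233, -0.668, 0.668]
contact_force: [-0.1, 1.0, 0.0]
gripper_width: 0.99
```

Call:
carry_out:
  rows:
    - [[0,0,1,0.2,0,0,85],[0,0,1,0.2,0,0,85],[0,0,0.55,0,0,0,85],[0,0,0,0,0,0,85],[0,0,0,0,0,0,85]]

```text
time: 9.0
tool_pos: [0.6006, -0.0103, 0.2997]
tool_rot: [0.174, -0.174, -0.685, 0.685]
contact_force: [0.1, 1.0, 0.6]
gripper_width: 0.991
```

```bash
python3 - <<'E'
from h import *
s=state();cv2.imwrite("pics/w7.png",grab_frame("wrist"));cv2.imwrite("pics/s7.png",grab_frame("scene"));cv2.imwrite("pics/t7.png",grab_frame("top"))
import pickle;pickle.dump(s,open("w7.pkl","wb"))
crop("pics/s7.png","pics/s7c.png",240,150,160,120,5)
print(s["tool_pos"],Rq(s["tool_rot"]).round(3),s["time"],s["joint_pos"].round(2))
E
```

```text
[ 0.60055747 -0.01028993  0.29970718] [[-0.879 -0.    -0.477]
 [ 0.477  0.    -0.879]
 [ 0.    -1.     0.   ]] 9.0 [-0.14 -0.    1.68  0.    1.47 -2.79]
```

View pics/w7.png

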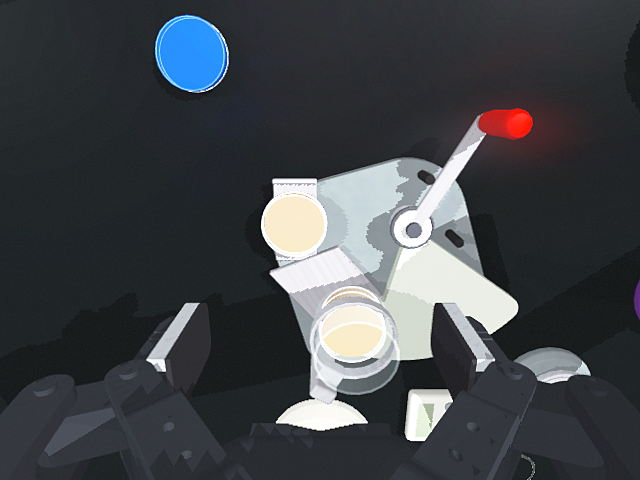

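View pics/s7c.png

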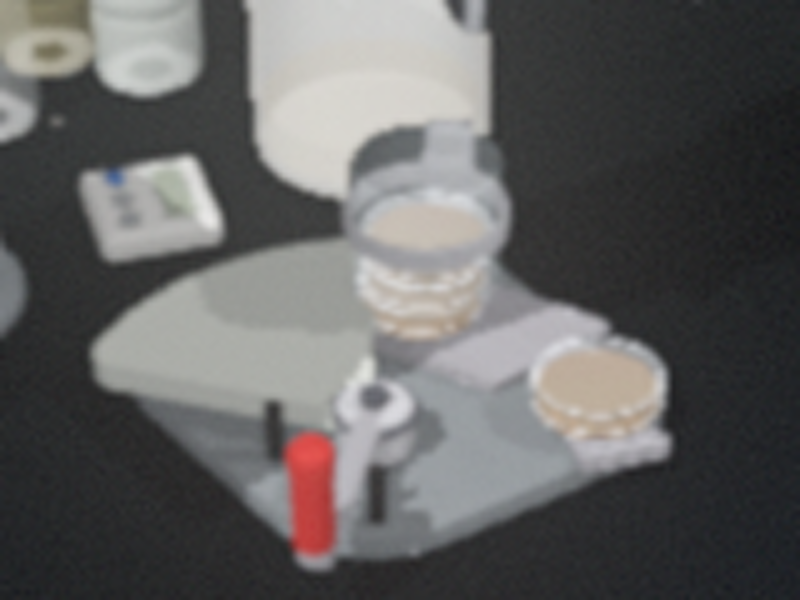

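```bash
python3 - <<'E'
from h import *
a=cv2.resize(cv2.imread("pics/w7.png")[170:280,240:350],None,fx=3.6,fy=3.6,interpolation=cv2.INTER_CUBIC)
b=cv2.resize(cv2.imread("pics/t7.png")[165:231,275:341],None,fx=6,fy=6,interpolation=cv2.INTER_CUBIC)
cv2.imwrite("pics/wt7.png",np.hstack([a,b]))
E
```

```text
(no output)
```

View pics/wt7.png

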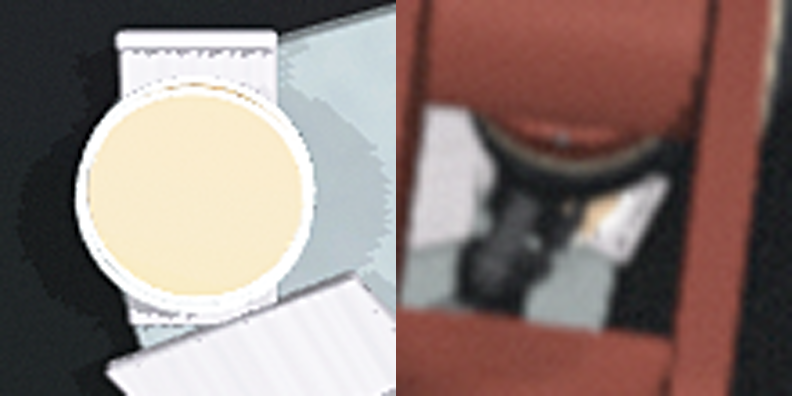

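```bash
python3 - <<'E'
from h import *
import pickle;s=pickle.load(open("w7.pkl","rb"))
print(onz("wrist",(294.4,224.7),.036,s),onz("scene",(359.6,226.4),.036),tri([ray("wrist",(294.4,224.7),s),ray("scene",(359.6,226.4))]))
# ledge edges in wrist (x at 117..278 in crop ) 
x=np.degrees(np.arctan2(*Rq(s["tool_rot"])[[1,0],0]));print(x)
X=onz("wrist",(294.4,224.7),.036,s); R_=Rq(s["tool_rot"]); print("along tool x, z:",R_.T@(X-s["tool_pos"]))
E
```

```text
[ 0.63065849 -0.00254747  0.036     ] [ 0.62996355 -0.00637531  0.036     ] (array([ 0.63197454, -0.00300923,  0.03331536]), [np.float64(0.0013191020129826286), np.float64(0.0013191020129824354)])
151.53611143668402
along tool x, z: [-0.02286246  0.26369743 -0.02117701]
```

```bash
python3 - <<'E'
from h import *
import pickle
a=cv2.resize(cv2.imread("pics/w7.png")[290:390,130:230],None,fx=4,fy=4,interpolation=cv2.INTER_CUBIC)
b=cv2.resize(cv2.imread("pics/w5.png")[270:370,230:330],None,fx=4,fy=4,interpolation=cv2.INTER_CUBIC)
cv2.imwrite("pics/tips.png",np.hstack([a,b]))
# predicted tip pixel for different y
T=camera_info("wrist");M=np.linalg.inv(T["tool_from_camera"]);K=T["intrinsics"]
def pt(p):
    q=(M@np.r_[p,1])[:3];u=q[:2]/q[2];u*=1+T["k1"]*(u@u);return (K[:2,:2]@u+K[:2,2]).round(1)
for x in(-.0427,-.013):
  for y in(.058,.062,.066,.07,.074): print(x,y,pt([x,y,.011]),pt([x,y,-.011]))
E
```

```text
-0.0427 0.058 [204.2 298.5] [209.4 349.3]
-0.0427 0.062 [207.2 293.6] [212.1 343.4]
-0.0427 0.066 [210. 289.] [214.7 337.8]
-0.0427 0.07 [212.7 284.6] [217.2 332.4]
-0.0427 0.074 [215.3 280.4] [219.6 327.3]
-0.013 0.058 [284.  298.7] [285.6 349.5]
-0.013 0.062 [284.9 293.8] [286.5 343.6]
-0.013 0.066 [285.8 289.1] [287.3 338. ]
-0.013 0.07 [286.7 284.7] [288.  332.6]
-0.013 0.074 [287.5 280.5] [288.8 327.5]
```

View pics/tips.png

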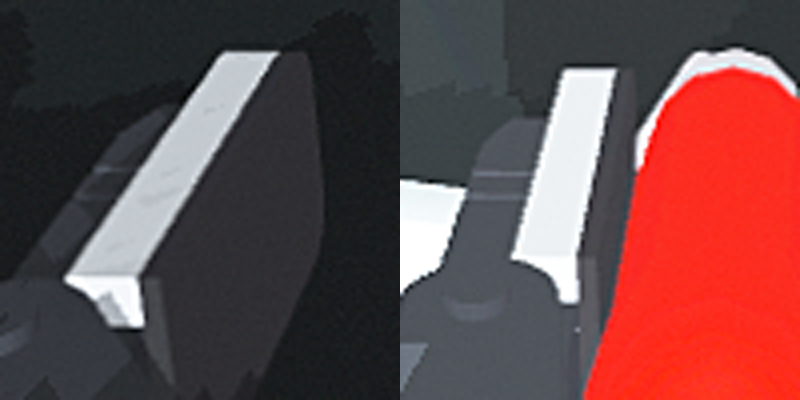

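Call:
carry_out:
  rows:
    - [[0,0,0,0.76,0.18,0,85],[0,0,0,0,0,-0.9,85],[0,0,0,0,0,-0.9,85],[0,0,0,0,0,-0.9,85],[0,0,0,0,0,-0.3,85]]

```text
time: 9.65
tool_pos: [0.6286, -0.0032, 0.175]
tool_rot: [0.177, -0.171, -0.685, 0.686]
contact_force: [-0.7, -0.0, -1.0]
gripper_width: 0.994
```

Call:
carry_out:
  rows:
    - [[0,0,0,0,0,0,85],[0,0,0,0,0,0,85]]

```text
time: 9.85
tool_pos: [0.632, -0.0036, 0.1817]
tool_rot: [-0.173, 0.175, 0.686, -0.685]
contact_force: [-0.1, -0.0, 0.5]
gripper_width: 0.993
```

```bash
python3 - <<'E'
from h import *
s=state();cv2.imwrite("pics/w8.png",grab_frame("wrist"));import pickle;pickle.dump(s,open("w8.pkl","wb"))
print(s["tool_pos"],Rq(s["tool_rot"]).round(3),s["time"],s["contact_force"])
E
```

```text
[ 0.63202207 -0.00362181  0.1817368 ] [[-0.879  0.002 -0.477]
 [ 0.477 -0.    -0.879]
 [-0.002 -1.    -0.001]] 9.85 [-0.05167634 -0.00865411  0.51710982]
```

View pics/w8.png

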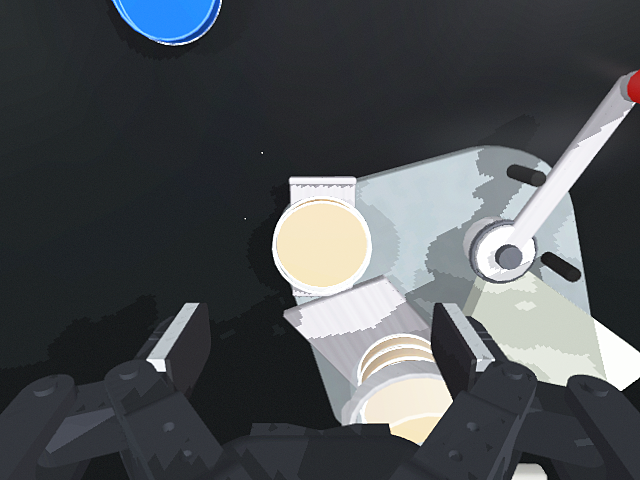

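```bash
python3 - <<'E'
from h import *
import pickle;s=pickle.load(open("w8.pkl","rb"))
X=onz("wrist",(321.5,247.5),.036,s);print(X,Rq(s["tool_rot"]).T@(X-s["tool_pos"]))
s7=pickle.load(open("w7.pkl","rb"));print(tri([ray("wrist",(321.5,247.5),s),ray("wrist",(294.4,224.7),s7),ray("scene",(359.6,226.4))]))
E
```

```text
[ 0.63153219 -0.00265102  0.036     ] [ 0.00122903  0.14573485 -0.00048856]
(array([ 0.63206484, -0.00253655,  0.03320249]), [np.float64(0.0007470418858454046), np.float64(0.0010452630956637179), np.float64(0.0016391586430362362)])
```

Call:
carry_out:
  rows:
    - [[0,0,0,0,0,-0.8,85],[0,0,0,0,0,-0.8,85],[0,0,0,0,0,-0.5,85],[0,0,0,0,0,-0.25,85],[0,0,0,0,0,0,85]]

```text
time: 10.4
tool_pos: [0.6314, -0.0036, 0.0862]
tool_rot: [0.174, -0.174, -0.685, 0.685]
contact_force: [0.3, -0.5, 0.2]
gripper_width: 0.994
```

```bash
python3 - <<'E'
from h import *
s=state();cv2.imwrite("pics/w9.png",grab_frame("wrist"));cv2.imwrite("pics/s9.png",grab_frame("scene"))
a=cv2.resize(cv2.imread("pics/s9.png")[180:280,300:420],None,fx=3,fy=3,interpolation=cv2.INTER_CUBIC)
b=cv2.resize(cv2.imread("pics/w9.png"),(400,300))
cv2.imwrite("pics/st9.png",np.hstack([a,b]))
print(s["tool_pos"],s["time"],s["contact_force"])
E
```

```text
[ 0.63138238 -0.00355012  0.08617285] 10.4 [ 0.28510422 -0.49462991  0.16317231]
```

View pics/st9.png

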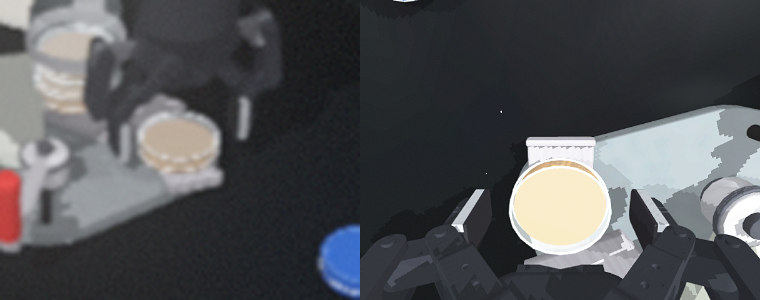

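Call:
carry_out:
  rows:
    - [[0,0,0,0,0,0,66],[0,0,0,0,0,0,62],[0,0,0,0,0,0,55],[0,0,0,0,0,0,55],[0,0,0,0,0,0,55]]

```text
time: 11.0
tool_pos: [0.6325, -0.0037, 0.0881]
tool_rot: [-0.173, 0.175, 0.686, -0.685]
contact_force: [-0.1, 0.7, 5.5]
gripper_width: 0.684
```

```bash
python3 - <<'E'
from h import *
s=state();cv2.imwrite("pics/w10.png",grab_frame("wrist"))
print(s["tool_pos"],s["time"],s["contact_force"],s["gripper_width"]*85.4)
E
```

```text
[ 0.632506   -0.00365968  0.08808355] 11.0 [-0.08801547  0.69429753  5.53848983] 58.43745693959048
```

View pics/w10.png

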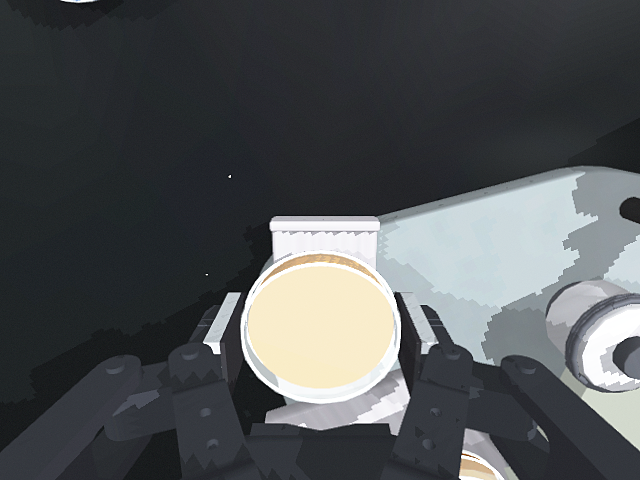

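Call:
carry_out:
  rows:
    - [[0,0,0,0,0,0.15,55],[0,0,0,0,0,0.4,55],[0,0,0,0,0,0.6,55],[0,0,0,0,0,0.6,55],[0,0,0,0,0,0.3,55]]

```text
time: 11.55
tool_pos: [0.6323, -0.0036, 0.1716]
tool_rot: [-0.172, 0.175, 0.686, -0.685]
contact_force: [-0.5, 0.8, 0.2]
gripper_width: 0.679
```

```bash
python3 - <<'E'
from h import *
s=state();cv2.imwrite("pics/w11.png",grab_frame("wrist"));cv2.imwrite("pics/s11.png",grab_frame("scene"))
a=cv2.resize(cv2.imread("pics/s11.png")[150:270,260:420],None,fx=2.5,fy=2.5,interpolation=cv2.INTER_CUBIC)
b=cv2.resize(cv2.imread("pics/w11.png"),(400,300))
cv2.imwrite("pics/st11.png",np.hstack([a,b]))
print(s["tool_pos"],s["time"],s["contact_force"],s["gripper_width"])
E
```

```text
[ 0.63232063 -0.0036264   0.17160103] 11.55 [-0.48411592  0.81646653  0.18510266] 0.6788963985236487
```

View pics/st11.png

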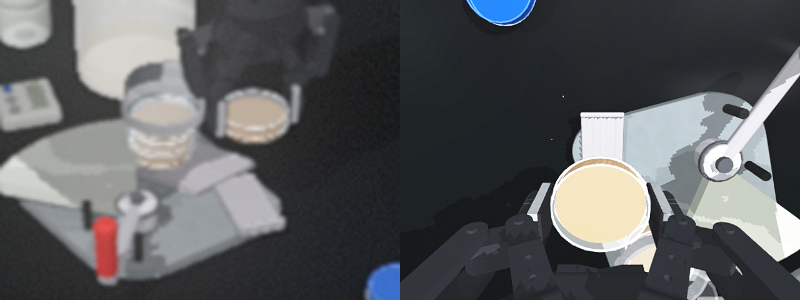

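Call:
carry_out:
  rows:
    - [[0,0,0,-0.3,0,0.7,55],[0,0,0,-0.6,0.2,0.8,55],[0,0,0,-0.7,0.4,0.6,55],[0,0,0,-0.7,0.5,0,55],[0,0,0,-0.6,0.7,0,55]]

```text
time: 12.15
tool_pos: [0.5139, 0.0685, 0.2517]
tool_rot: [0.174, -0.174, -0.685, 0.685]
contact_force: [0.4, 0.7, -0.6]
gripper_width: 0.678
```

Call:
carry_out:
  rows:
    - [[0,0,0,-0.6,0.8,0,55],[0,0,0,-0.3,0.9,0,55],[0,0,0,0,0.9,0,55],[0,0,0,0,0.9,0,55],[0,0,0,0,0.9,0,55]]

```text
time: 12.65
tool_pos: [0.4782, 0.2457, 0.2505]
tool_rot: [0.174, -0.173, -0.685, 0.686]
contact_force: [0.4, -0.0, 0.2]
gripper_width: 0.675
```

Call:
carry_out:
  rows:
    - [[0,0,0,0,0.7,0,55],[0,0,0,0,0.5,0,55],[0,0,0,0,0.2,0,55],[0,0,0,0,0,0,55],[0,0,0,0,0,0,55]]

```text
time: 13.15
tool_pos: [0.479, 0.2998, 0.2512]
tool_rot: [0.174, -0.174, -0.685, 0.686]
contact_force: [0.6, -0.1, -0.4]
gripper_width: 0.679
```

```bash
python3 - <<'E'
from h import *
import pickle
s=state();cv2.imwrite("pics/w12.png",grab_frame("wrist"));pickle.dump(s,open("w12.pkl","wb"));cv2.imwrite("pics/s12.png",grab_frame("scene"))
a=cv2.resize(cv2.imread("pics/s12.png")[120:270,160:360],None,fx=2,fy=2,interpolation=cv2.INTER_CUBIC)
b=cv2.resize(cv2.imread("pics/w12.png"),(400,300))
cv2.imwrite("pics/st12.png",np.hstack([a,b]))
print(s["tool_pos"],s["time"],s["contact_force"],s["gripper_width"])
E
```

```text
[0.47896295 0.29975395 0.25118997] 13.15 [ 0.63056948 -0.09826043 -0.43636909] 0.6793242379620346
```

View pics/st12.png

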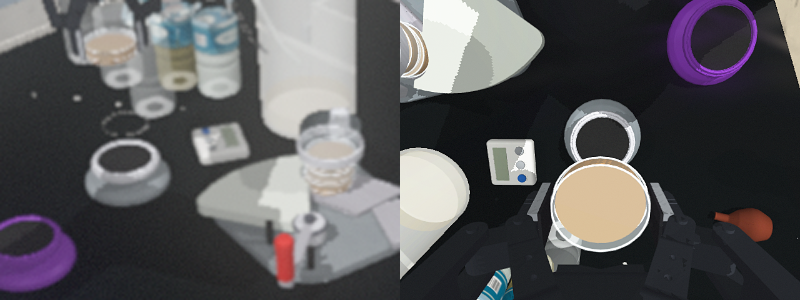

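View pics/w12.png

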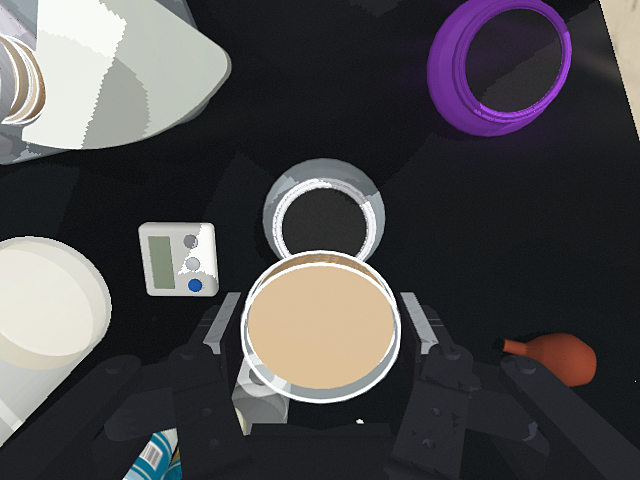

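```bash
python3 - <<'E'
from h import *
crop("pics/w12.png","pics/w12c.png",255,150,140,110,5)
E
```

```text
(no output)
```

View pics/w12c.png

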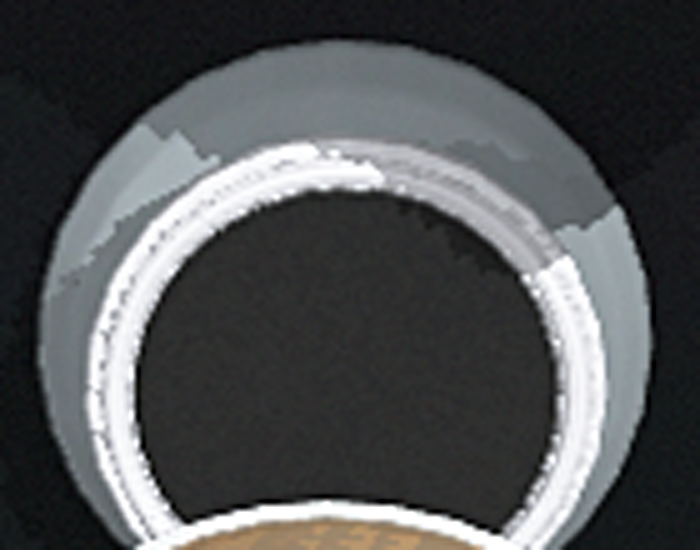

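```bash
python3 - <<'E'
from h import *
import pickle;from scipy.optimize import least_squares
s=pickle.load(open("w12.pkl","rb"))
C=lambda x,y:(255+x/5,150+y/5)
def fit(st,pts,r,z):
    P=np.array([onz("wrist",p,z,st)[:2] for p in pts])
    f=lambda q:np.hypot(*(P-q[:2]).T)-r
    a=least_squares(f,[.48,.31]);g=least_squares(lambda q:np.hypot(*(P-q[:2]).T)-q[2],[.48,.31,r]);return a.x,np.abs(a.fun).max(),g.x
print(fit(s,[C(135,390),C(557,390),C(345,190),C(165,300)],.034,.036))
print(fit(s,[C(87,380),C(605,390),C(345,138)],.041,.033))
print(fit(s,[C(40,340),C(653,340),C(345,38),C(150,120)],.052,.02))
s=pickle.load(open("w1.pkl","rb"))
D=lambda x,y:(260+x/5,185+y/5)
print(fit(s,[D(130,340),D(478,340),D(303,183),D(303,511)],.034,.036))
print(fit(s,[D(85,340),D(520,340),D(303,135),D(303,548)],.041,.033))
# held plate in tool frame
s=pickle.load(open("w12.pkl","rb"));print(Rq(s["tool_rot"])[:,0])
X=onz("wrist",(321,325),s["tool_pos"][2]-.068+.016,s);print(Rq(s["tool_rot"]).T@(X-s["tool_pos"]),X)
E
```

```text
(array([0.48135222, 0.31261031]), np.float64(0.0014470145521897695), array([0.48062076, 0.31098   , 0.0326412 ]))
(array([0.48118113, 0.31159952]), np.float64(0.0003460863437557693), array([0.48098178, 0.3112495 , 0.04063466]))
(array([0.48009884, 0.31065758]), np.float64(0.0022447829169853495), array([0.47882848, 0.30826577, 0.04976309]))
(array([0.48126022, 0.31216293]), np.float64(0.0013048512298190831), array([0.48117201, 0.31215615, 0.03279906]))
(array([0.4817301 , 0.31187939]), np.float64(0.0007474872225474091), array([0.48174949, 0.31187833, 0.04145455]))
[-8.79036207e-01  4.76754806e-01  4.48658539e-04]
[0.0007334  0.05200528 0.00350611] [0.47659163 0.29696897 0.19918997]
```

Call:
carry_out:
  rows:
    - [[0,0,0,0.09,0.3,-0.4,55],[0,0,0,0,0,-0.8,55],[0,0,0,0,0,-0.8,55],[0,0,0,0,0,-0.8,55],[0,0,0,0,0,-0.4,55]]

```text
time: 13.75
tool_pos: [0.4814, 0.3109, 0.1207]
tool_rot: [0.175, -0.173, -0.684, 0.686]
contact_force: [-0.1, 0.3, -0.7]
gripper_width: 0.678
```

Call:
carry_out:
  rows:
    - [[0,0,0,0,0,0,55],[0,0,0,0,0,0,55]]

```text
time: 13.95
tool_pos: [0.4835, 0.3124, 0.125]
tool_rot: [-0.174, 0.174, 0.686, -0.685]
contact_force: [0.4, -0.2, 0.5]
gripper_width: 0.677
```

```bash
python3 - <<'E'
from h import *
import pickle
s=state();cv2.imwrite("pics/w13.png",grab_frame("wrist"));pickle.dump(s,open("w13.pkl","wb"));cv2.imwrite("pics/s13.png",grab_frame("scene"))
a=cv2.resize(cv2.imread("pics/s13.png")[150:240,170:290],None,fx=3.33,fy=3.33,interpolation=cv2.INTER_CUBIC)[:300,:400]
b=cv2.resize(cv2.imread("pics/w13.png"),(400,300))
a=cv2.resize(a,(400,300));cv2.imwrite("pics/st13.png",np.hstack([a,b]))
print(s["tool_pos"],s["time"],s["contact_force"],s["gripper_width"])
E
```

```text
[0.48346269 0.31241547 0.12497294] 13.95 [ 0.4020896  -0.17092767  0.53221398] 0.6766319740663851
```

View pics/st13.png

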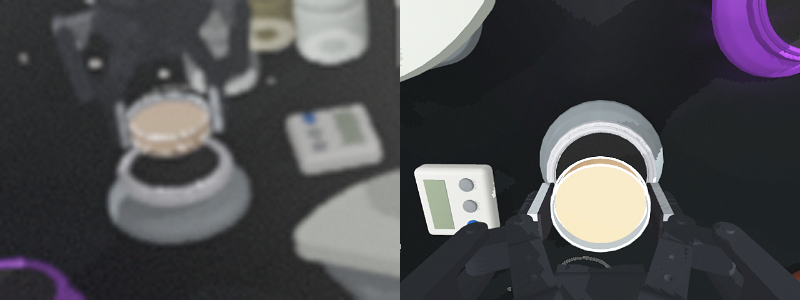

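```bash
python3 - <<'E'
from h import *
crop("pics/w13.png","pics/w13c.png",210,150,230,150,3.4)
E
```

```text
(no output)
```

View pics/w13c.png

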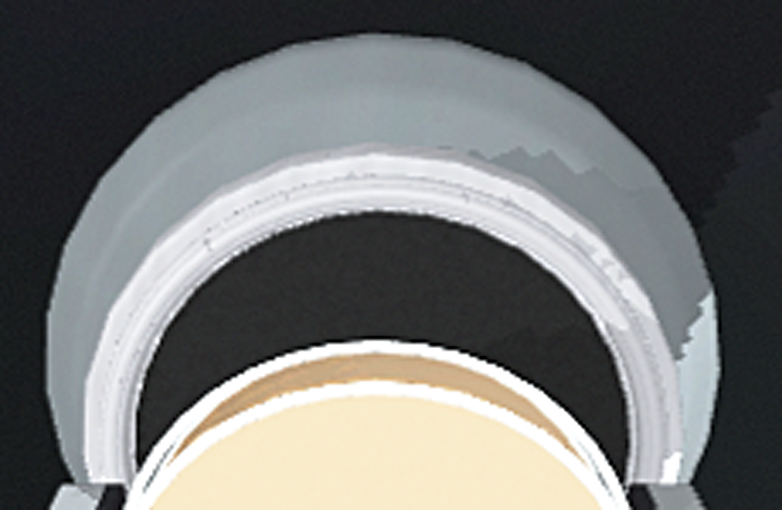

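```bash
python3 - <<'E'
from h import *
import pickle;from scipy.optimize import least_squares
s=pickle.load(open("w13.pkl","rb"))
C=lambda x,y:(210+x/3.4,150+y/3.4)
def fit(st,pts,r,z):
    P=np.array([onz("wrist",p,z,st)[:2] for p in pts])
    a=least_squares(lambda q:np.hypot(*(P-q[:2]).T)-r,[.48,.31]);g=least_squares(lambda q:np.hypot(*(P-q[:2]).T)-q[2],[.48,.31,r]);return a.x,g.x
print(fit(s,[C(133,440),C(632,440),C(382,210)],.034,.035))
print(fit(s,[C(85,440),C(680,440),C(382,150)],.041,.033))
# plate underside front rim (bottom edge) row ~342 crop at col 380; plate bottom z=tcp-.068
zb=s["tool_pos"][2]-.068
X=onz("wrist",C(380,340),zb,s);R_=Rq(s["tool_rot"]);q=R_.T@(X-s["tool_pos"]);print("front rim tool",q,"-> centre z",q[2]-.0285)
print(s["tool_pos"])
E
```

```text
(array([0.48133859, 0.31147886]), array([0.48106663, 0.31097663, 0.03349255]))
(array([0.48116895, 0.31118746]), array([0.48086702, 0.31062974, 0.04039499]))
front rim tool [0.00102487 0.06797072 0.02656937] -> centre z -0.0019306261755148851
[0.48346269 0.31241547 0.12497294]
```

Call:
carry_out:
  rows:
    - [[0,0,0,-0.04,-0.05,-0.2,55],[0,0,0,0,0,-0.2,55],[0,0,0,0,0,-0.1,55],[0,0,0,0,0,0,55]]

```text
time: 14.45
tool_pos: [0.4812, 0.3105, 0.1041]
tool_rot: [0.174, -0.174, -0.685, 0.686]
contact_force: [-0.8, -1.0, 4.2]
gripper_width: 0.678
```

Call:
carry_out:
  rows:
    - [[0,0,0,0,0,-0.05,55],[0,0,0,0,0,0,55]]

```text
time: 14.65
tool_pos: [0.4813, 0.3106, 0.104]
tool_rot: [0.174, -0.173, -0.685, 0.686]
contact_force: [-7.1, -3.0, 14.6]
gripper_width: 0.676
```

```bash
python3 - <<'E'
from h import *
import pickle
s=state();cv2.imwrite("pics/w14.png",grab_frame("wrist"));pickle.dump(s,open("w14.pkl","wb"));cv2.imwrite("pics/s14.png",grab_frame("scene"))
a=cv2.resize(cv2.imread("pics/s14.png")[160:235,180:280],(400,300),interpolation=cv2.INTER_CUBIC)
b=cv2.resize(cv2.imread("pics/w14.png")[200:425,170:470],(400,300),interpolation=cv2.INTER_CUBIC)
cv2.imwrite("pics/st14.png",np.hstack([a,b]))
print(s["tool_pos"],s["time"],s["contact_force"],s["ft_torque"])
E
```

```text
[0.48134292 0.31062465 0.10397989] 14.65 [-7.06802655 -3.0324232  14.622236  ] [-0.68830043  1.1289851   0.03199833]
```

View pics/st14.png

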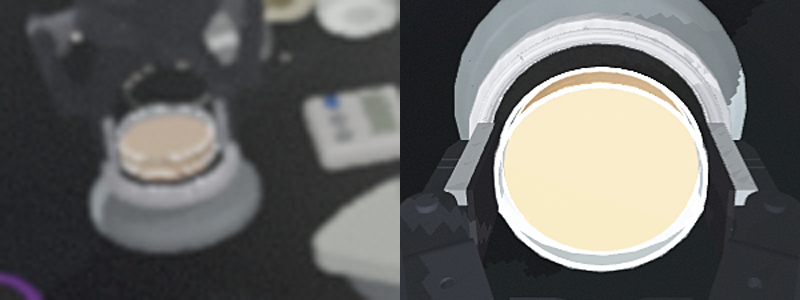

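```bash
python3 - <<'E'
from h import *
crop("pics/w14.png","pics/w14c.png",215,205,220,150,3.6)
E
```

```text
(no output)
```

View pics/w14c.png

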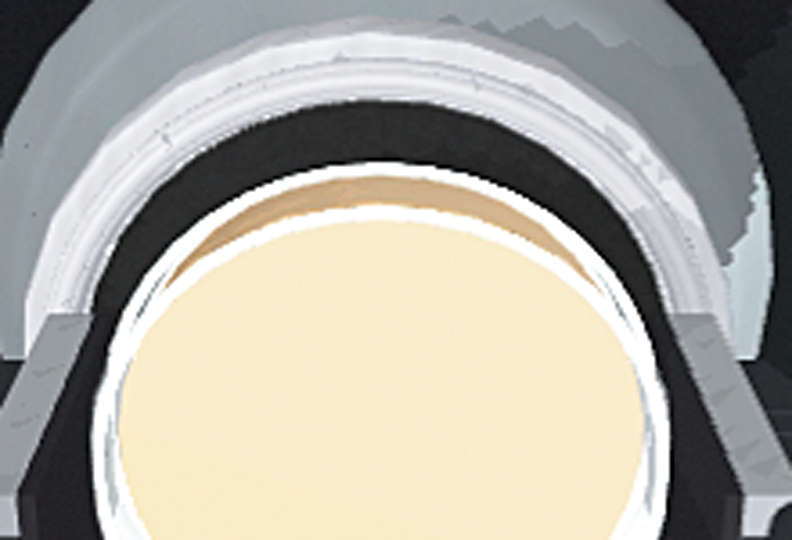

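```bash
python3 - <<'E'
from h import *
import pickle
s=pickle.load(open("w14.pkl","rb"));R_=Rq(s["tool_rot"]);C=lambda x,y:(215+x/3.6,205+y/3.6)
t=lambda px,z:(R_.T@(onz("wrist",px,z,s)-s["tool_pos"]))[[0,2]].round(4)
print("ring edge",t(C(380,100),.036), "L",t(C(92,310),.036),"R",t(C(672,310),.036))
for z in(.033,.036): print(z,"plate near rim",t(C(380,163),z))
for z in(.049,.052): print("lid near",t(C(380,207),z))
seat=np.array([.4812,.3112,.033]);print("seat in tool",R_.T@(seat-s["tool_pos"]))
E
```

```text
ring edge [0.0006 0.0335] L [-0.0312  0.0091] R [0.0328 0.0092]
0.033 plate near rim [0.0006 0.0253]
0.036 plate near rim [0.0006 0.0264]
lid near [0.0006 0.0267]
lid near [0.0005 0.0279]
seat in tool [ 0.00035934  0.07097948 -0.00052984]
```

Call:
carry_out:
  rows:
    - [[0,0,0,0,0,0.15,55],[0,0,0,-0.04,-0.06,0,55],[0,0,0,0,0,-0.06,55],[0,0,0,0,0,-0.05,55],[0,0,0,0,0,0,55]]

```text
time: 15.25
tool_pos: [0.4794, 0.308, 0.1041]
tool_rot: [0.174, -0.173, -0.685, 0.686]
contact_force: [-3.2, -2.6, 8.1]
gripper_width: 0.681
```

Call:
carry_out:
  rows:
    - [[0,0,0,0,0,-0.04,55],[0,0,0,0,0,0,55]]

```text
time: 15.45
tool_pos: [0.4796, 0.308, 0.1039]
tool_rot: [0.174, -0.173, -0.685, 0.686]
contact_force: [-8.0, -4.5, 17.4]
gripper_width: 0.68
```

Call:
carry_out:
  rows:
    - [[0,0,0,0,0,-0.04,55],[0,0,0,0,0,0,55]]

```text
time: 15.65
tool_pos: [0.4797, 0.3081, 0.1038]
tool_rot: [0.174, -0.173, -0.685, 0.686]
contact_force: [-13.0, -5.7, 26.1]
gripper_width: 0.679
```

Call:
carry_out:
  rows:
    - [[0,0,0,0.01,0.03,0.1,55],[0,0,0,0,0,0,55],[0,0,0,0,0,0,55]]

```text
time: 15.95
tool_pos: [0.48, 0.3094, 0.1041]
tool_rot: [-0.174, 0.174, 0.685, -0.685]
contact_force: [0.6, 1.0, 3.0]
gripper_width: 0.681
```

Call:
carry_out:
  rows:
    - [[0,0,0,0,0,0,59],[0,0,0,0,0,0,60.5],[0,0,0,0,0,0,62],[0,0,0,0,0,0,65],[0,0,0,0,0,0,68]]

```text
time: 16.45
tool_pos: [0.4798, 0.3092, 0.104]
tool_rot: [0.174, -0.174, -0.685, 0.686]
contact_force: [0.2, -0.5, 0.5]
gripper_width: 0.794
```

```bash
python3 - <<'E'
from h import *
import pickle
s=state();cv2.imwrite("pics/w15.png",grab_frame("wrist"));pickle.dump(s,open("w15.pkl","wb"));cv2.imwrite("pics/s15.png",grab_frame("scene"))
a=cv2.resize(cv2.imread("pics/s15.png")[160:235,180:280],(400,300),interpolation=cv2.INTER_CUBIC)
b=cv2.resize(cv2.imread("pics/w15.png")[200:425,170:470],(400,300),interpolation=cv2.INTER_CUBIC)
cv2.imwrite("pics/st15.png",np.hstack([a,b]))
print(s["tool_pos"],s["time"],s["contact_force"],s["gripper_width"])
E
```

```text
[0.4797502  0.30919608 0.10398775] 16.45 [ 0.1828758  -0.50713725  0.52781994] 0.7935647110925808
```

View pics/st15.png

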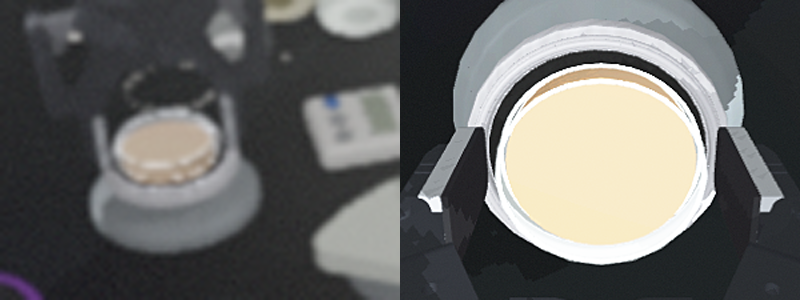

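Call:
carry_out:
  rows:
    - [[0,0,0,0,0,0,78],[0,0,0,0,0,0,80],[0,0,0,0,0,0.5,80],[0,0,0,0,0,1,80],[0,0,0,0,0,1,80]]

```text
time: 17.05
tool_pos: [0.4792, 0.309, 0.2044]
tool_rot: [0.174, -0.173, -0.685, 0.686]
contact_force: [0.1, -0.1, 0.8]
gripper_width: 0.936
```

Call:
carry_out:
  rows:
    - [[0,0,0,-0.2,-0.4,0.6,80],[0,0,0,-0.2,-0.4,0,80],[0,0,0,0,0,0,80],[0,0,0,0,0,0,80]]

```text
time: 17.45
tool_pos: [0.4638, 0.2773, 0.2279]
tool_rot: [-0.174, 0.174, 0.685, -0.685]
contact_force: [-1.0, 0.6, -0.9]
gripper_width: 0.936
```

```bash
python3 - <<'E'
from h import *
import pickle
s=state();cv2.imwrite("pics/w16.png",grab_frame("wrist"));pickle.dump(s,open("w16.pkl","wb"));cv2.imwrite("pics/s16.png",grab_frame("scene"))
a=cv2.resize(cv2.imread("pics/s16.png")[165:231,180:268],(400,300),interpolation=cv2.INTER_CUBIC)
b=cv2.resize(cv2.imread("pics/w16.png"),(400,300),interpolation=cv2.INTER_CUBIC)
cv2.imwrite("pics/st16.png",np.hstack([a,b]))
print(s["tool_pos"],s["time"],s["contact_force"],s["gripper_width"])
E
```

```text
[0.46377266 0.27725438 0.22793589] 17.45 [-0.97672708  0.5577816  -0.85800409] 0.9358625903123088
```

View pics/st16.png

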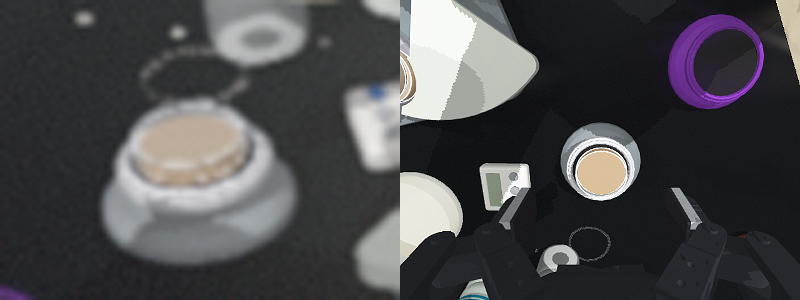

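```bash
python3 - <<'E'
from h import *
crop("pics/w16.png","pics/w16c.png",250,190,145,135,5.4)
E
```

```text
(no output)
```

View pics/w16c.png

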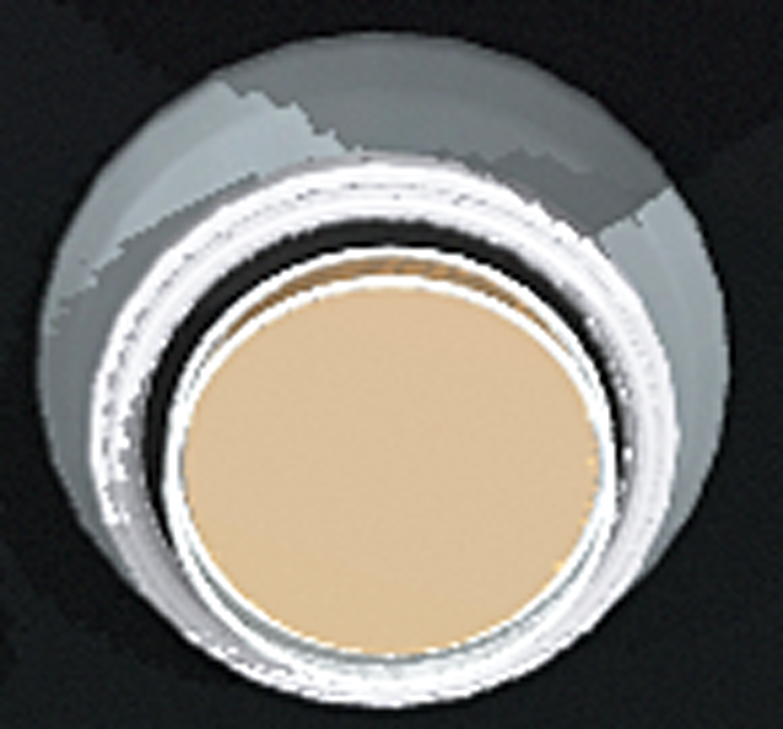

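```bash
python3 - <<'E'
from h import *
import pickle
s=pickle.load(open("w16.pkl","rb"));k=5.4
im=cv2.imread("pics/w16.png")[190:325,250:395];im=cv2.resize(im,None,fx=k,fy=k,interpolation=cv2.INTER_CUBIC)
def circ(c,r,z,col,M=np.eye(3)):
    P=[]
    for a in np.linspace(0,2*np.pi,90):
        p=proj("wrist",[c[0]+r*np.cos(a),c[1]+r*np.sin(a),z],s);P.append(((p-[250,190])*k))
    cv2.polylines(im,[np.array(P,int)],True,col,1)
C=lambda x,y:(250+x/k,190+y/k)
# ring centre from platter extents
L,R_,U,D=[onz("wrist",C(*p),.033,s) for p in((90,430),(680,430),(385,155),(385,705))]
c=(L+R_)[:2]/4+(U+D)[:2]/4;print("seat",c,np.linalg.norm(L-R_),np.linalg.norm(U-D))
for zt in(.049,.052):
  L,R_,U,D=[onz("wrist",C(*p),zt,s) for p in((165,470),(617,470),(390,277),(390,662))]
  cp=(L+R_)[:2]/4+(U+D)[:2]/4;print("lid",zt,cp,np.linalg.norm(L-R_),np.linalg.norm(U-D),np.linalg.norm(cp-c))
  if zt==.049: c0=cp
circ(c,.041,.033,(0,255,0));circ(c,.034,.036,(0,255,0));circ(c0,.030,.049,(0,0,255));circ(c0,.030,.033,(255,0,0))
cv2.imwrite("pics/w16o.png",im)
E
```

```text
seat [0.48007275 0.31019679] 0.08159216100335297 0.08251333632978008
lid 0.049 [0.47868185 0.30902796] 0.059113707314988474 0.05491487934690641 0.0018168014100398465
lid 0.052 [0.47805395 0.3078279 ] 0.05840374815541345 0.05425534836229833 0.0031124262534509054
```

View pics/w16o.png

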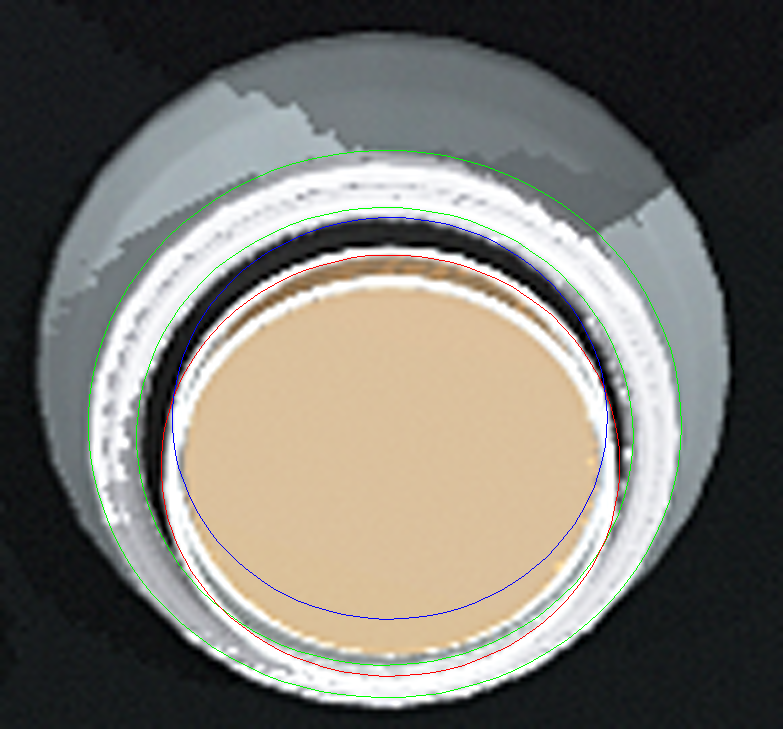

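```bash
python3 - <<'E'
from h import *
import pickle
def amber(f,st,cx,cy,zt,mode=0):
    s=pickle.load(open(st,"rb"));im=cv2.imread(f);hsv=cv2.cvtColor(im,cv2.COLOR_BGR2HSV)
    m=((hsv[...,0]>8)&(hsv[...,0]<28)&(hsv[...,1]>35)&(hsv[...,2]>120)).astype(np.uint8)
    m=cv2.morphologyEx(m,cv2.MORPH_OPEN,np.ones((3,3)))
    n,l,stt,_=cv2.connectedComponentsWithStats(m,connectivity=4);lab=l[cy,cx];mm=(l==lab).astype(np.uint8)
    c=max(cv2.findContours(mm,0,1)[0],key=cv2.contourArea)
    R_=Rq(s["tool_rot"])
    # use ellipse rows; report in plane
    P=np.array([(R_.T@(onz("wrist",p,zt,s)-s["tool_pos"]))[[0,2]]*1000 for p in c[:,0].astype(float)]).astype(np.float32)
    e=cv2.fitEllipse(P.reshape(-1,1,2));
    ctr=onz("wrist",(0,0),zt,s)
    ctr=R_@np.array([e[0][0]/1000,0,e[0][1]/1000])+s["tool_pos"]
    print(f,stt[lab],np.round(e[0],2),np.round(e[1],2),round(e[2],1),"ratio",e[1][1]/e[1][0],ctr[:2].round(4), "x ext",np.ptp(P,0))
amber("pics/w7.png","w7.pkl",294,225,.034)
amber("pics/w8.png","w8.pkl",321,247,.034)
amber("pics/w12.png","w12.pkl",321,325,.199)
amber("pics/w16.png","w16.pkl",322,277,.047)
E
```

```text
pics/w7.png [ 265  197   59   55 2579] [-23.54 -21.54] [51.85 52.95] 74.9 ratio 1.0211363684684576 [ 0.6315 -0.0026] x ext [53.023594 51.226376]
pics/w8.png [ 277  204   90   83 5843] [ 1.16 -0.27] [52.31 53.45] 91.4 ratio 1.0218035052155303 [ 0.6311 -0.0028] x ext [53.697544 52.36884 ]
pics/w12.png [  248   266   146   123 14050] [0.49 1.28] [50.75 52.68] 88.5 ratio 1.038117384207024 [0.4779 0.2989] x ext [52.868202 50.752037]
pics/w16.png [ 284  243   77   68 4081] [  1.66 -35.88] [51.89 53.96] 92.3 ratio 1.0399374066549356 [0.4794 0.3096] x ext [54.284138 51.9761  ]
```

Call:
carry_out:
  rows:
    - [[0,0,0,0.25,0.44,0,80],[0,0,0,0.25,0.44,0,80],[0,0,0,0.25,0.44,0,80],[0,0,0,0.25,0.44,0,80],[0,0,0,0.1,0.2,0,80]]

```text
time: 18.05
tool_pos: [0.5084, 0.3572, 0.2272]
tool_rot: [0.174, -0.173, -0.685, 0.686]
contact_force: [0.0, 0.3, -0.3]
gripper_width: 0.937
```

Call:
carry_out:
  rows:
    - [[0,0,0,0,0,0,80],[0,0,0,0,0,0,80],[0,0,0,0,0,0,80]]

```text
time: 18.35
tool_pos: [0.5076, 0.3551, 0.228]
tool_rot: [0.174, -0.174, -0.685, 0.686]
contact_force: [0.2, -0.6, -0.1]
gripper_width: 0.937
```

```bash
python3 - <<'E'
from h import *
import pickle
s=state();cv2.imwrite("pics/w17.png",grab_frame("wrist"));pickle.dump(s,open("w17.pkl","wb"));cv2.imwrite("pics/s17.png",grab_frame("scene"));cv2.imwrite("pics/t17.png",grab_frame("top"))
print(s["tool_pos"],s["time"])
E
```

```text
[0.50757798 0.35514204 0.22798187] 18.35
```

View pics/w17.png

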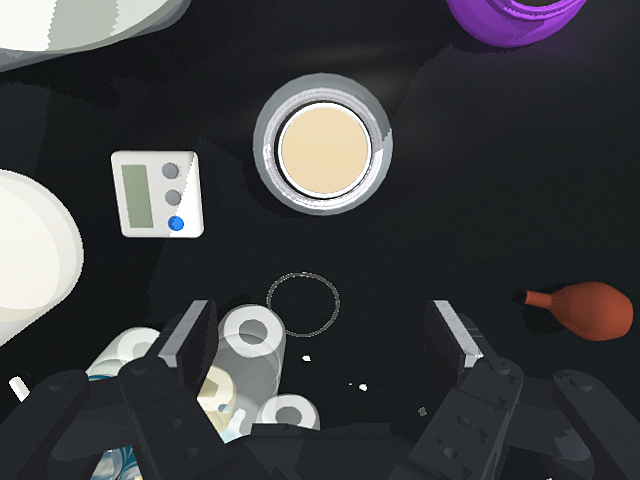

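```bash
cat > disc.py <<'E'
from h import *
import pickle,sys
from scipy.optimize import least_squares
def contour(f,cx,cy):
    im=cv2.imread(f);im=cv2.resize(im,None,fx=4,fy=4,interpolation=cv2.INTER_CUBIC);hsv=cv2.cvtColor(im,cv2.COLOR_BGR2HSV)
    m=((hsv[...,0]>8)&(hsv[...,0]<28)&(hsv[...,1]>40)&(hsv[...,2]>120)).astype(np.uint8)
    m=cv2.morphologyEx(m,cv2.MORPH_OPEN,np.ones((13,13)))
    n,l,_,_=cv2.connectedComponentsWithStats(m,connectivity=4);mm=(l==l[cy*4,cx*4]).astype(np.uint8)
    c=max(cv2.findContours(mm,0,1)[0],key=cv2.contourArea)
    return (c[::6,0]+.5)/4-.5
def rays(f,st,cx,cy):
    s=pickle.load(open(st,"rb"));pts=contour(f,cx,cy)
    rr=[ray("wrist",p,s) for p in pts];return rr[0][0],np.array([v for _,v in rr]),len(pts)
def fit(views,x0,fixr=None):
    V=[rays(*v) for v in views]
    nv=len(V)
    def res(q):
        c=q[:3];n=np.array([q[3],q[4],1]);n/=np.linalg.norm(n);r=q[5] if fixr is None else fixr;o=[]
        for i,(p,D,_) in enumerate(V):
            # per-view xy pose error (cal ~2mm) for views after first
            off=np.zeros(3)
            if i>0: off[:2]=q[6+2*(i-1):8+2*(i-1)]
            t=((c-off-p)@n)/(D@n);X=p+D*t[:,None]+off;o.append((np.linalg.norm(X-c,axis=1)-r)*1000)
        o.append(q[6:]*1000*3);o.append(q[3:5]*0)
        return np.concatenate(o)
    a=least_squares(res,np.r_[x0,0,0,.0265,np.zeros(2*(nv-1))],loss="soft_l1",f_scale=.3)
    print(views[0][0],"c",a.x[:3].round(4),"tilt",a.x[3:5].round(4),"r",a.x[5].round(5),"off",a.x[6:].round(4),"rms",np.sqrt(np.mean(a.fun**2)).round(3))
if __name__=="__main__":
    fit([("pics/w7.png","w7.pkl",294,225),("pics/w8.png","w8.pkl",321,247)],[.631,-.003,.034])
    fit([("pics/w16.png","w16.pkl",322,277),("pics/w17.png","w17.pkl",325,150)],[.48,.31,.047])
    for v in [("pics/w7.png","w7.pkl",294,225),("pics/w8.png","w8.pkl",321,247)]: fit([v],[.631,-.003,.034],.0262)
    for v in [("pics/w16.png","w16.pkl",322,277),("pics/w17.png","w17.pkl",325,150)]: fit([v],[.48,.31,.047],.0262)
E
python3 disc.py
```

```text
pics/w7.png c [ 0.6304 -0.0037  0.0396] tilt [0.0256 0.042 ] r 0.02614 off [-0.0002  0.0007] rms 0.227
pics/w16.png c [0.48   0.3107 0.0449] tilt [0.0341 0.0669] r 0.02739 off [-0.0001  0.    ] rms 0.15
pics/w7.png c [ 0.6305 -0.0036  0.0391] tilt [0.0386 0.0444] r 0.0265 off [] rms 0.204
pics/w8.png c [ 0.6307 -0.0043  0.0391] tilt [0.02   0.0428] r 0.0265 off [] rms 0.158
pics/w16.png c [0.4778 0.3065 0.0553] tilt [0.0311 0.0629] r 0.0265 off [] rms 0.175
pics/w17.png c [0.4796 0.3096 0.0561] tilt [0.0365 0.0654] r 0.0265 off [] rms 0.102
```

```bash
python3 - <<'E'
from h import *
crop("pics/w17.png","pics/w17c.png",245,65,155,155,4.9)
a=cv2.imread("pics/s17.png")[165:231,180:268];cv2.imwrite("pics/s17c.png",cv2.resize(a,None,fx=8,fy=8,interpolation=cv2.INTER_CUBIC))
E
```

```text
(no output)
```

View pics/w17c.png

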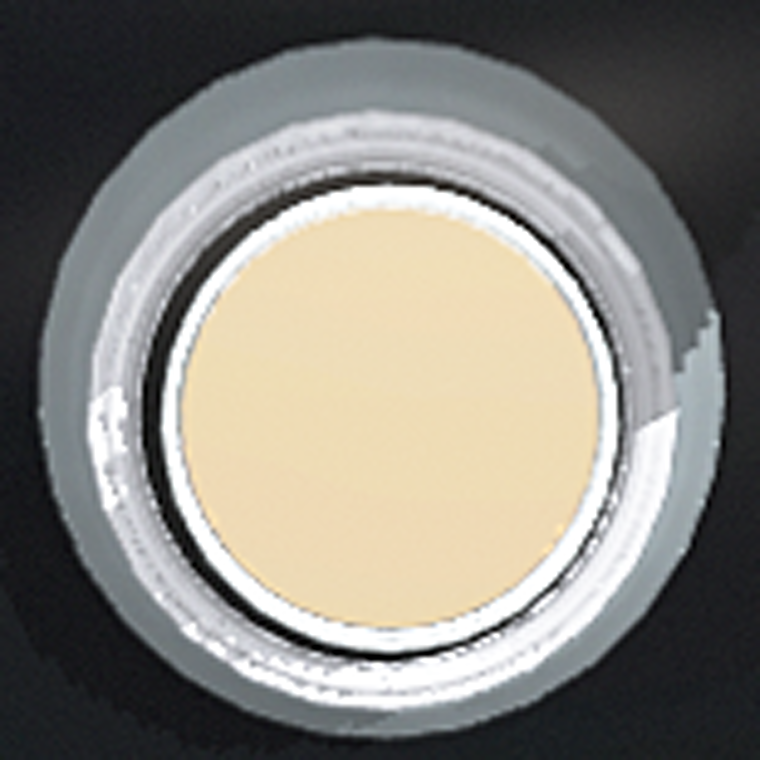

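View pics/s17c.png

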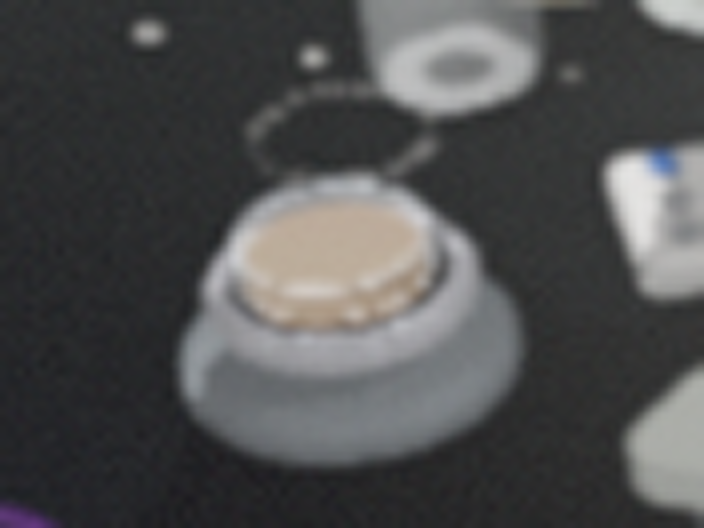

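```bash
python3 - <<'E'
from h import *
a=cv2.imread("pics/s17.png")[150:270,240:400];a=cv2.resize(a,(400,300),interpolation=cv2.INTER_CUBIC)
b=cv2.resize(cv2.imread("pics/t17.png"),(400,300));cv2.imwrite("pics/fin.png",np.hstack([a,b]))
E
```

```text
(no output)
```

View pics/fin.png

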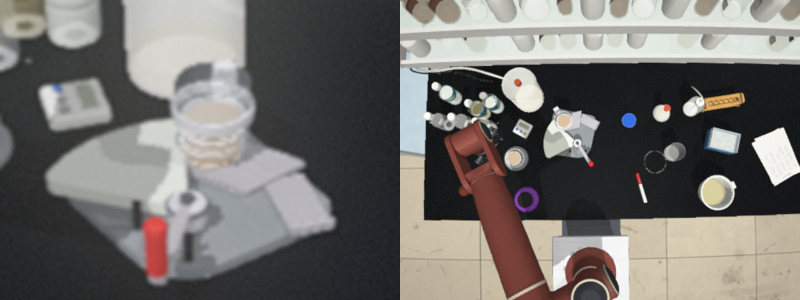

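The lever is home, three plates are left in the magazine, the plate sits in the grey turntable, and nothing around them has moved. I'm handing in.

```bash
python3 - <<'E'
from h import *
print(job_done(),state()["time"],state()["contact_force"])
E
```

```text
the job is handed in; nothing more can be done
the job is handed in; nothing more can be done
```

I fed one plate, moved it level to the grey turntable and set it in the recess. I handed the job in about 18.5 s into the run; the hand-in gives no verdict.

**What I did:** I swung the lever to its stop, where the force rose to about 24 N, and guided it back home. The plate dropped flat onto the ledge and the stack came down. I then gripped the plate across the ledge, carried it over and lowered it into the recess.

**Last checks:**
- **Plate in the recess:** a near-vertical wrist view shows a dark gap all round the plate, so it lies inside the ring. I estimate it is 1–2 mm off centre.
- **Rest of the scene:** the lever is home, three plates are still in the magazine, and the beaker, flask, marker and timer look unmoved. The open gripper was clear of everything.

**What disagreed or stayed open:**
- **Short drop:** lowering stopped about 3 mm higher than calculated, at the same height on two tries. The fingertips were probably resting on the ring, so I opened the gripper slowly and the plate dropped those last few millimetres.
- **Tilt not confirmed:** my tilt fit from the images was not accurate enough. It gave about 0.05 rad for the plate lying flat on the ledge and about 0.075 rad in the recess, a difference of about 0.026 rad against the 0.04 limit. I judged the plate flat from the even gap, not from that fit.

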